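# Slide box under the label camera

### The job

Log this box of slides: push the teal slide box along the worktop, without lifting or tipping it, until it stands centrally and squarely inside the printed frame under the overhead label camera. Then switch the camera's lamp on by pushing the red-knobbed toggle lever on the camera's foot all the way over, from leaning towards the frame to leaning away from it. Do not touch the camera head with anything, and leave the jar, the dropper bottle and the timer where they stand.

Things in the scene. Friction and masses are not known exactly. Their poses are not given: they have to be found in the camera images.
- slide_box: Closed teal slide box, a solid cuboid: 88 mm along its x, 132 mm along its y, 60 mm high (a small latch stands a few mm out of its -x face, look only). About 0.3 kg; too wide to grasp. Origin at the centre of its underside, z up. Starts 140 to 205 mm from the frame's centre, on the frame's -x side, its x axis within 15 degrees of the frame's x axis.
- frame (a point): Centre of the dark blue frame printed on a thin pale sheet flat on the worktop (no obstacle). Its inner opening is 108 mm along x by 152 mm along y; the box belongs in it with its x axis along the frame's x axis. Axes: z up, +x from the open side towards the camera's foot and post. The -x side and both y sides are open.
- label_camera: Fixed camera stand; origin and axes as the frame's. Its white foot is a slab 14 mm high from x = 90 to 155 mm, y = -140 to 50 mm; a round post (22 mm thick, 200 mm high) stands on it at x = 128, y = 30 mm. A tall fixed microscope stands beside the path on its +y side (away from the robot), some 100 mm from the middle line: keep the gripper off it.
- camera_head: Fixed white camera head over the frame: a block 100 mm (x) by 66 mm (y), centred over the frame, from 120 to 162 mm above the worktop, with an arm to the post. Origin over the frame's centre, 122 mm up; axes as the frame's. Must not be touched: a gripper held upright behind the box runs into it, so the tool must lean back some 30 degrees.
- lamp_switch (a joint): Toggle lever of the lamp, hinged about the frame's y axis: 0 = off, leaning 0.5 rad towards the frame (-x); grows as it swings to +x; 1.0 rad = on, stopped, leaning 0.5 rad away from the frame. It stays where it is left; about 1 N at the knob moves it. It starts between 0 and 0.15.
- lamp_switch_tip (a point): Centre of the red ball knob (26 mm diameter) on the toggle lever (10 mm thick); moves with it, on a 70 mm radius about the hinge at x = 118, y = -105, z = 35.5 mm in the frame's axes (97 mm high at both ends, 105 mm upright). Below the hinge is a block 70 mm (x) by 50 mm (y), its top 39 mm above the worktop.
- orange_jar: Bystander: jar with orange lid, 56 mm diameter, 62 mm high; origin at the centre of its underside.
- dropper_white: Bystander: white dropper bottle, 41 mm diameter, 90 mm high; origin at the centre of its underside.
- bench_timer: Bystander: white bench timer lying flat, 62 x 66 x 18 mm; origin at the centre of its underside.

How it is judged:
By the outcome, as a careful person would: the job done as asked, in the order asked, and still so for the second after the job is handed in, with the robot touching nothing.
It also fails if it takes over 58 s, if anything falls off the work surface, if the arm or the gripper's body presses on something with over 40 N, if the wrist force passes 120 N, or if a joint passes its speed limit or range.

### The arm

A 7-joint arm with a two-finger parallel gripper is mounted at the origin on a cart in front of the work surface, level with it; the furniture and walls round the work are solid. World frame = base frame: x ahead of the robot, y to its left, z up, the work surface at z = 0. Lengths are in mm, angles in degrees, forces in N, time in s.
With the tool pointing down it reaches from about 425 to 925 mm from the base axis. Payload 6.8 kg.
Tool frame: the origin (TCP) lies midway between the tips of the shut fingers; the grasp point (between the pads) lies 19 mm behind it; x points along the fingers, y is the direction in which the jaws open and shut, and the axes are right-handed (so a half turn about x gives the same grasp; the last joint's range is limited). The gripper opens to 85 mm and grips with 20 to 120 N. Pads are 22 mm wide; open, the fingers measure 114 mm over their backs; the gripper's body (76 mm by 85 mm) begins 54 mm behind the grasp point. The pads swing forward as they close: fully open they stand 13 mm farther back than shut.
Start: joints at [64.395, 27.33, 1.283, 89.118, -0.659, 63.558, -4.761], TCP at [224.35, -636.644, 205.908] pointing down, gripper open.
Joint ranges: [-169.35, 169.35], [-19.33, 120.38], [-80.79, 83.38], [13.8, 139.57], [-78.32, 258.32], [9.67, 109.79], [-169.56, 169.56]. Speed limits (degrees/s): [136.94, 136.94, 180, 180, 180, 180, 180].

### API

Orientations are given as [roll, pitch, yaw] about the fixed x, y, z axes, in that order (R = Rz(yaw) Ry(pitch) Rx(roll)).
In Python, from bench import ctrl gives the robot as it stands.
- The arm moves only by the tool send_rows, never from a script. Its argument "increments" is a list of rows, each an object with "translation": the shift along the world's x, y, z in mm, a list of three; "yaw": the turn about the world's z in rad. A call has exactly 8 rows; each row shifts and turns the commanded pose from where the row before left it; what a row does not reach is not made up. A row lasts 1/10 s, in which the tool goes at most 50 mm and 8.59 degrees, less where a joint would pass 70% of its speed; a pose out of reach is approached as far as the arm can. A call with a gripper value outside its range is refused whole. "hand" is the opening in per cent of the stroke, from 0 (shut) to 100 (fully open), set as the call begins (left out, the last holds). The fingers move at their own pace and stop on an object; the grip force is fixed at half the most. Time passes only in rows, so rows that do not move let the fingers close, or fill a call up. It gives the time, the measured TCP pose, the force and the opening at its end, in the units of the state.
- ctrl.read_state(): the state, without advancing time (a new reading comes with each control period).
- ctrl.read_camera(name): name is "side" or "top" or "wrist"; returns the picture (420x560x3 uint8, blue, green, red); there is no depth.
- ctrl.camera_model(name): a dict with "K" (3x3 intrinsics, pixels), "k1" (the pictures are not rectified: a ray, as slopes to the right and down, at radius r is drawn at 1 + k1 r^2 times it, then the intrinsics apply), "position" and "attitude" of the camera in the world; the wrist camera has in their place "mount" (4x4, takes a point from camera to tool coordinates, whose origin is the TCP and whose axes are the tool frame's). Camera axes: x right, y up, looking along -z (the intrinsics and any distortion apply to the point x, -y, -z); pixel columns grow to the right and rows downward; lengths in mm; the calibration is good to about 2 mm. A picture is of the moment at which its call begins: read the wrist's pose just before it. camera_model takes no time and is no camera call.
- ctrl.close_job(): hands the job in, once; it reports no verdict.
The state is a dict: "t": time; "joint_pos": joint angles; "joint_velocities": joint speeds; "joint_torque": joint torques, N m; "eef_pos": TCP position; "orientation": TCP orientation; "wrist_force": force on the tool from outside, world axes, zero at the start; "ft_torque": the same for the moment, N m; "grip_width": finger opening in mm.
Only numpy, scipy, OpenCV 4.12 (cv2) and the standard library are available. Lean on these libraries where they do the work, as an engineer would, in place of code of your own. Each camera call takes 0.05 s, during which the arm holds its last target.

## Working session

There is one attempt and no reset: what is moved stays moved. The work goes in short steps, Python scripts to look and compute and a tool call to move; the robot and the scene stay as the last step left them, time stands still between calls to the robot, and variables do not carry over. Pictures are saved under pics/ and viewed, and the job is handed in when it is done.

Besides the shell and the picture viewer there is one more tool, called after "Call:" by a JSON object that holds its "method" and its "body". send_rows: Moves the arm, as the interface text tells. Its arguments: {"type":"object","properties":{"increments":{"type":"array"},"hand":{"type":"number"}},"required":["increments"]}

```bash
ls; mkdir -p pics; python3 - <<'E'
from bench import ctrl
import cv2
s=ctrl.read_state()
for k,v in s.items(): print(k,v)
for n in ["side","top","wrist"]:
    m=ctrl.camera_model(n); print(n,m)
for n in ["side","top"]:
    cv2.imwrite(f"pics/{n}0.png",ctrl.read_camera(n))
E
```

```text
pics
t 0.0
joint_pos [64.39372523 27.37802347  1.28050545 89.17661501 -0.65839359 63.55841627
 -4.76144473]
joint_velocities [-0.08872429  0.05151463 -0.09932022 -0.00946249 -0.0789428   0.12237261
  0.01440746]
joint_torque [ 2.57470374e-04 -5.96448898e+01  1.60791613e+00 -2.81187969e+01
  1.24010921e-02  9.42872168e-03 -3.01164960e-05]
eef_pos [ 224.11518071 -636.04188166  204.9123752 ]
orientation [-85.32541718  89.89429999 114.0880243 ]
wrist_force [ 0.01166077 -0.45060437  0.08175231]
ft_torque [ 0.01586029 -0.06469568 -0.02126198]
grip_width 85.39050892073135
side {'K': array([[383.00646684,   0.        , 278.46282649],
       [  0.        , 383.00646684, 207.95784949],
       [  0.        ,   0.        ,   1.        ]]), 'k1': -0.07955800501922942, 'position': array([349.10273587, 547.53426974, 813.05883336]), 'attitude': array([ 4.82428058e+01,  9.29877657e-03, -1.68931754e+02])}
top {'K': array([[533.52408043,   0.        , 289.49607295],
       [  0.        , 533.52408043, 204.58792129],
       [  0.        ,   0.        ,   1.        ]]), 'k1': -0.20276816267386125, 'position': array([ 105.90627691, -363.6439197 , 1531.82592467]), 'attitude': array([ 15.42050716,  -0.37047717, -68.71527698])}
wrist {'K': array([[350.84259949,   0.        , 284.54875472],
       [  0.        , 350.84259949, 209.4805016 ],
       [  0.        ,   0.        ,   1.        ]]), 'k1': -0.07384573779176265, 'mount': array([[ 8.25387287e-04,  3.08351243e-01, -9.51272216e-01,
        -1.67667538e+02],
       [ 9.99999659e-01, -2.24958708e-04,  7.94746966e-04,
        -3.13166504e-01],
       [ 3.10642462e-05, -9.51272548e-01, -3.08351324e-01,
        -8.01392544e+01],
       [ 0.00000000e+00,  0.00000000e+00,  0.00000000e+00,
         1.00000000e+00]])}
```

View pics/side0.png

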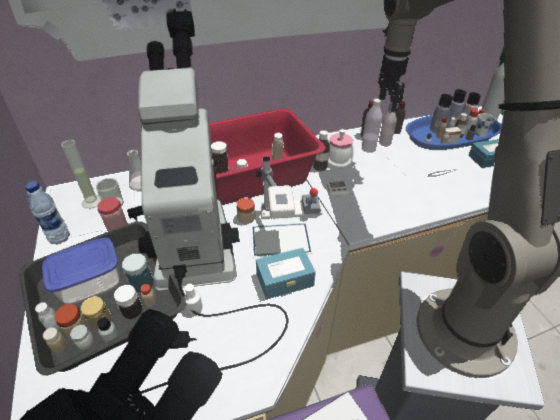

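View pics/top0.png

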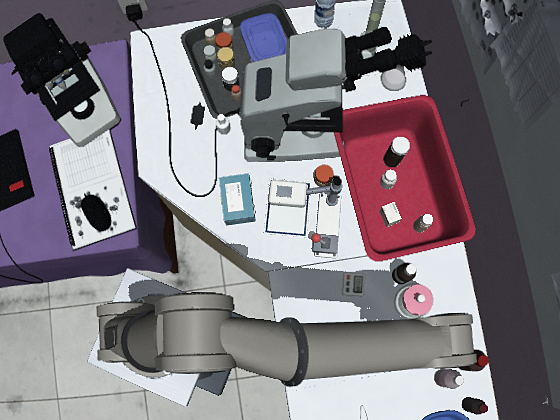

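```bash
cat > h.py <<'E'
import numpy as np, cv2
from scipy.spatial.transform import Rotation as R
from bench import ctrl
def cam(name,state=None):
    m=ctrl.camera_model(name)
    if name=="wrist":
        T=np.eye(4); T[:3,:3]=R.from_euler('xyz',state["orientation"],degrees=True).as_matrix(); T[:3,3]=state["eef_pos"]
        T=T@m["mount"]; Rm=T[:3,:3]; p=T[:3,3]
    else:
        Rm=R.from_euler('xyz',m["attitude"],degrees=True).as_matrix(); p=m["position"]
    return m["K"],m["k1"],Rm,p
def proj(c,P):
    K,k1,Rm,p=c; P=np.atleast_2d(P); q=(P-p)@Rm
    s=np.c_[q[:,0],-q[:,1]]/(-q[:,2:]); r2=(s**2).sum(1,keepdims=True); s=s*(1+k1*r2)
    return s@np.diag([K[0,0],K[1,1]])+[K[0,2],K[1,2]]
def ray(c,uv):
    K,k1,Rm,p=c; uv=np.atleast_2d(np.float64(uv))
    d=(uv-[K[0,2],K[1,2]])/[K[0,0],K[1,1]]; s=d.copy()
    for _ in range(20): s=d/(1+k1*(s**2).sum(1,keepdims=True))
    v=np.c_[s[:,0],-s[:,1],-np.ones(len(s))]@Rm.T
    return p,v
def onz(c,uv,z):
    p,v=ray(c,uv); z=np.broadcast_to(z,len(v)); return p+v*((z-p[2])/v[:,2])[:,None]
def tri(c1,uv1,c2,uv2):
    p1,v1=ray(c1,uv1);p2,v2=ray(c2,uv2); a,b=v1[0],v2[0]
    t=np.linalg.lstsq(np.c_[a,-b],p2-p1,rcond=None)[0]
    A=p1+a*t[0];B=p2+b*t[1]; return (A+B)/2,np.linalg.norm(A-B)
E
python3 - <<'E'
from h import *
im=cv2.imread("pics/top0.png"); c=im[110:290,190:390]; cv2.imwrite("pics/topc.png",cv2.resize(c,(800,720)[:2],interpolation=cv2.INTER_CUBIC)[:600])
im=cv2.imread("pics/side0.png"); c=im[140:320,170:370]; cv2.imwrite("pics/sidec.png",cv2.resize(c,(660,594),interpolation=cv2.INTER_CUBIC))
t=cam("top");s=cam("side")
print(proj(t,[[500,0,0],[600,0,0],[500,100,0]]),proj(s,[[500,0,0],[600,0,0],[500,100,0]]))
im=cv2.imread("pics/top0.png")
print(onz(t,[[237,198],[287,207],[316,238],[323,175],[300,150]],0))
E
```

```text
[[221.51501934 180.03903897]
 [234.39600393 151.22700619]
 [191.67736006 168.77124736]] [[261.51883874 298.67009092]
 [223.57227974 292.28799914]
 [252.02816055 333.53716242]]
[[ 464.97968612  -65.78143711    0.        ]
 [ 493.57085727 -215.28031354    0.        ]
 [ 436.84900226 -328.76239671    0.        ]
 [ 626.90573249 -280.26949885    0.        ]
 [ 677.09066893 -186.38871897    0.        ]]
```

View pics/topc.png

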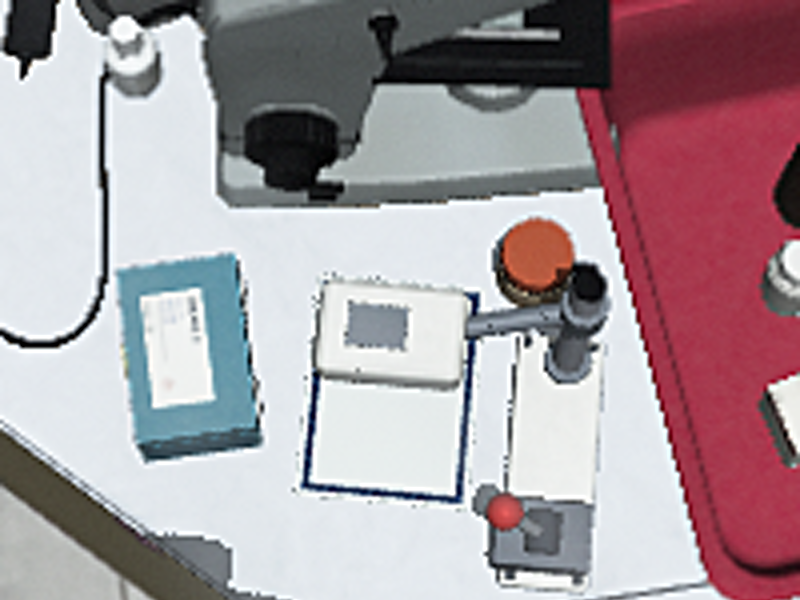

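View pics/sidec.png

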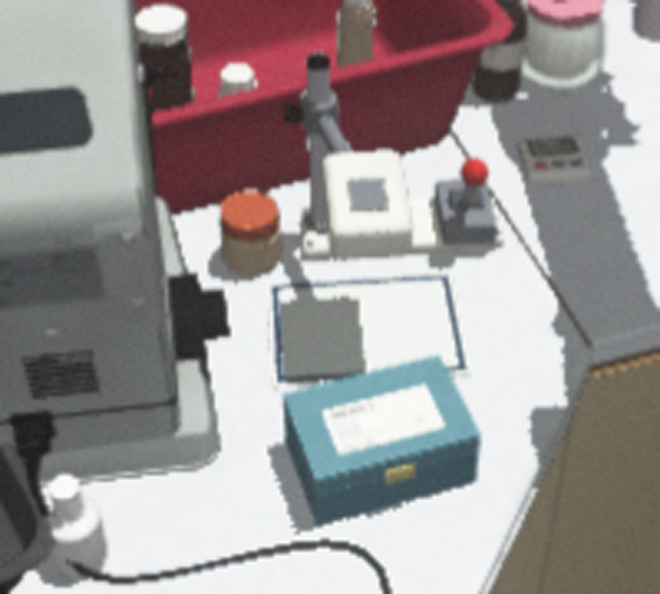

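```bash
python3 - <<'E'
from h import *
for n in ["top","side"]:
    im=cv2.imread(f"pics/{n}0.png"); c=cam(n)
    hsv=cv2.cvtColor(im,cv2.COLOR_BGR2HSV)
    m=cv2.inRange(hsv,(105,60,20),(130,255,190))
    roi=np.zeros_like(m)
    if n=="top": roi[178:240,262:314]=1
    else: roi[220:260,248:316]=1
    m=m*roi
    v,u=np.nonzero(m); P=onz(c,np.c_[u,v],0)[:,:2]
    print(n,len(P)); 
    rect=cv2.minAreaRect(P.astype(np.float32)); print(rect)
    # box: teal
    t=cv2.inRange(hsv,(90,80,40),(103,255,255)); r2=np.zeros_like(t)
    if n=="top": r2[165:235,215:262]=1
    else: r2[240:305,250:325]=1
    t*=r2; cv2.imwrite(f"pics/m_{n}.png",cv2.resize((m|t)[150:310,190:350],(640,640),interpolation=0)[:600])
    np.save(f"pics/P_{n}.npy",P)
E
```

```text
top 194
((495.1174011230469, -221.4830780029297), (162.02789306640625, 128.4805450439453), 16.06600570678711)
side 23
((492.8870849609375, -215.75094604492188), (157.66798400878906, 108.6258773803711), 15.802183151245117)
```

View pics/m_top.png

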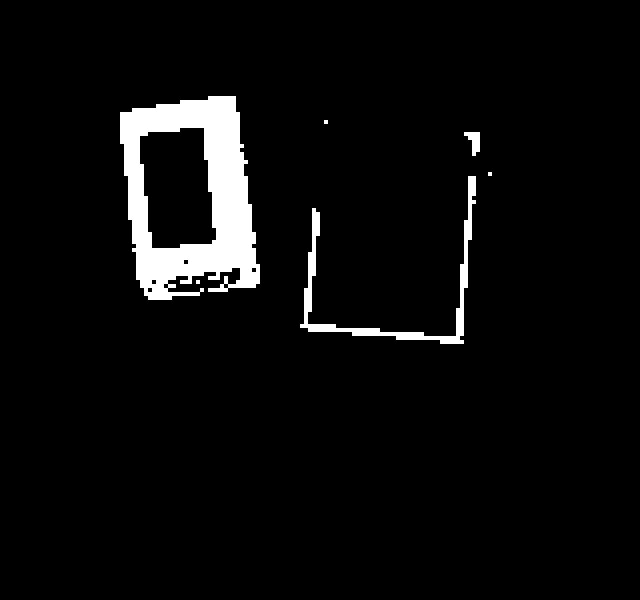

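View pics/m_side.png

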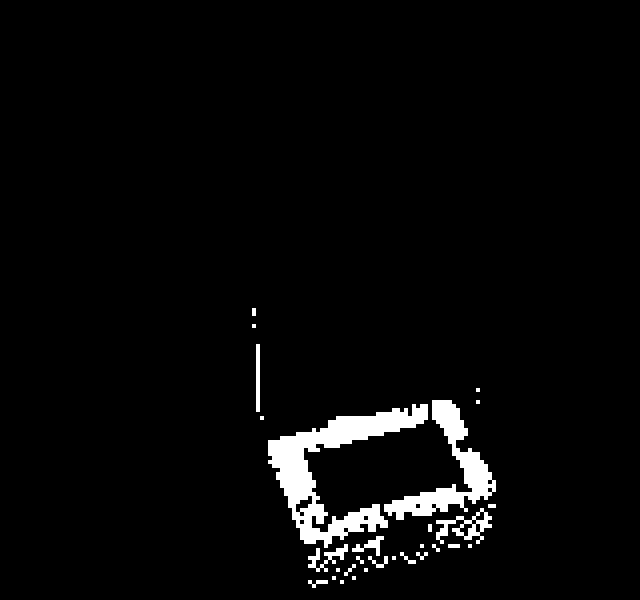

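```bash
cat > meas.py <<'E'
from h import *
def fr(yaw): 
    y=np.radians(yaw); return np.array([[np.cos(y),np.sin(y)],[-np.sin(y),np.cos(y)]]) # rows ex, ey
def box_top(im,c,roi,z=60):
    """full teal+label top face: return minAreaRect on plane z"""
E
python3 - <<'E'
from meas import *
from scipy.optimize import least_squares
obs=[]
for n in ["top","side"]:
    im=cv2.imread(f"pics/{n}0.png"); c=cam(n)
    g=im[:,:,2].astype(float)  # red: blue line dark
    hsv=cv2.cvtColor(im,cv2.COLOR_BGR2HSV)
    F=fr(-74); o=np.array([494.,-218])
    # sample across each side at points, find the darkness centroid along the cross direction in world
    for side,(ax,sgn,half,rng) in {"x-":(0,-1,57,np.arange(-70,72,4)),"x+":(0,1,57,np.arange(-70,72,4)),"y-":(1,-1,79,np.arange(-48,50,4)),"y+":(1,1,79,np.arange(-48,50,4))}.items():
        cnt=[]
        for a in rng:
            d=np.arange(-14,14.1,0.5)
            q=np.zeros((len(d),2)); q[:,ax]=sgn*half+d; q[:,1-ax]=a
            W=o+q@F
            uv=proj(c,np.c_[W,np.zeros(len(W))]).astype(np.float32)
            val=cv2.remap(im,uv[:,0:1].copy(),uv[:,1:2].copy(),cv2.INTER_LINEAR)[:,0].astype(float)
            R_=val[:,2]; B_=val[:,0]
            dark=np.clip(np.median(R_)-R_-10,0,None)
            blue=(B_-R_)
            if dark.max()<30 or blue[dark.argmax()]<12: continue
            k=dark.argmax(); w=np.where(abs(d-d[k])<5,dark,0)
            cnt.append((a,sgn*half+(w*d).sum()/w.sum()))
        cnt=np.array(cnt)
        if len(cnt)>3:
            p=np.polyfit(cnt[:,0],cnt[:,1],1); r=cnt[:,1]-np.polyval(p,cnt[:,0])
            ok=abs(r)<2; p=np.polyfit(cnt[ok,0],cnt[ok,1],1)
            print(n,side,len(cnt),ok.sum(),"slopedeg",np.degrees(np.arctan(p[0])).round(2),"at0",p[1].round(2),"range",cnt[ok,0].min(),cnt[ok,0].max())
E
```

```text
top x- 20 20 slopedeg -0.1 at0 -58.08 range -70.0 6.0
top x+ 32 32 slopedeg -0.05 at0 55.02 range -70.0 70.0
top y- 25 25 slopedeg 0.06 at0 -78.49 range -48.0 48.0Traceback (most recent call last):
  File "<stdin>", line 27, in <module>
    raise TypeError("expected non-empty vector for x")
TypeError: expected non-empty vector for x
```

```bash
cat > meas.py <<'E'
from h import *
O=np.array([493.6,-216.5]); YAW=-74.0
y=np.radians(YAW); F=np.array([[np.cos(y),np.sin(y)],[-np.sin(y),np.cos(y)]])
def tofr(W): return (np.atleast_2d(W)[:,:2]-O)@F.T
def toW(q): return O+np.atleast_2d(q)@F
def lines(im,c,dmin,bmin,tag):
    for side,(ax,sgn,half,rng) in {"x-":(0,-1,56.5,np.arange(-70,72,4)),"x+":(0,1,56.5,np.arange(-70,72,4)),"y-":(1,-1,78.5,np.arange(-48,50,4)),"y+":(1,1,78.5,np.arange(-48,50,4))}.items():
        cnt=[]
        for a in rng:
            d=np.arange(-14,14.1,0.5)
            q=np.zeros((len(d),2)); q[:,ax]=sgn*half+d; q[:,1-ax]=a
            uv=proj(c,np.c_[toW(q),np.zeros(len(d))]).astype(np.float32)
            val=cv2.remap(im,uv[:,0:1].copy(),uv[:,1:2].copy(),cv2.INTER_LINEAR)[:,0].astype(float)
            dark=np.clip(np.median(val[:,2])-val[:,2]-10,0,None)
            if dark.max()<dmin or (val[:,0]-val[:,2])[dark.argmax()]<bmin: continue
            k=dark.argmax(); w=np.where(abs(d-d[k])<5,dark,0)
            cnt.append((a,sgn*half+(w*d).sum()/w.sum()))
        cnt=np.array(cnt)
        if len(cnt)>3:
            p=np.polyfit(cnt[:,0],cnt[:,1],1); r=cnt[:,1]-np.polyval(p,cnt[:,0])
            ok=abs(r)<2
            if ok.sum()<3: continue
            p=np.polyfit(cnt[ok,0],cnt[ok,1],1)
            print(tag,side,len(cnt),ok.sum(),"slopedeg",np.degrees(np.arctan(p[0])).round(2),"at0",p[1].round(2),"range",cnt[ok,0].min(),cnt[ok,0].max())
def boxtop(im,c,roi,tag,z=60):
    """teal blob + label hole -> contour on plane z"""
    hsv=cv2.cvtColor(im,cv2.COLOR_BGR2HSV)
    t=cv2.inRange(hsv,(88,70,95),(106,255,255)); r=np.zeros_like(t); u0,v0,u1,v1=roi; r[v0:v1,u0:u1]=1; t*=r
    cs,_=cv2.findContours(t,cv2.RETR_EXTERNAL,cv2.CHAIN_APPROX_NONE); k=max(cs,key=cv2.contourArea)[:,0]
    P=onz(c,k,z)[:,:2]; q=tofr(P)
    rc=cv2.minAreaRect(q.astype(np.float32)); print(tag,"frame coords",rc, "world",toW(rc[0])); return t
def blob(im,lo,hi,roi=None):
    hsv=cv2.cvtColor(im,cv2.COLOR_BGR2HSV); m=cv2.inRange(hsv,lo,hi)
    if roi: r=np.zeros_like(m); u0,v0,u1,v1=roi; r[v0:v1,u0:u1]=1; m*=r
    n,_,st,ce=cv2.connectedComponentsWithStats(m); k=1+st[1:,4].argmax(); return ce[k],st[k]
E
python3 - <<'E'
from meas import *
T=cv2.imread("pics/top0.png");S=cv2.imread("pics/side0.png");ct=cam("top");cs=cam("side")
lines(T,ct,30,12,"top"); lines(S,cs,20,5,"side")
t=boxtop(T,ct,(215,165,262,235),"top"); s=boxtop(S,cs,(250,240,325,305),"side")
cv2.imwrite("pics/m2.png",np.hstack([cv2.resize(t[160:240,210:270],(400,533),interpolation=0),cv2.resize(s[240:310,250:330],(400,533),interpolation=0)]))
a,sa=blob(T,(0,150,120),(8,255,255),(308,228,326,246)); b,sb=blob(S,(0,150,120),(8,255,255),(305,180,325,205))
P,e=tri(ct,a,cs,b); print("knob",a,sa,b,sb,P,e,tofr(P))
E
```

```text
top x- 20 20 slopedeg -0.09 at0 -56.52 range -70.0 6.0
top x+ 34 28 slopedeg -0.02 at0 56.6 range -70.0 46.0
top y- 25 25 slopedeg 0.09 at0 -78.51 range -48.0 48.0
top y+ 12 7 slopedeg 0.97 at0 65.52 range -32.0 -8.0
side x- 14 10 slopedeg 2.11 at0 -58.91 range 26.0 70.0
side x+ 34 34 slopedeg 0.02 at0 55.59 range -66.0 70.0
side y- 25 25 slopedeg 0.04 at0 -79.25 range -48.0 48.0
side y+ 21 21 slopedeg 0.15 at0 77.4 range -48.0 48.0
top frame coords ((-147.7127227783203, -2.5565719604492188), (86.68659210205078, 139.71974182128906), 13.526124000549316) world [[450.42732097 -75.21410433]]
side frame coords ((-158.82394409179688, 1.9582672119140625), (105.79335021972656, 131.24627685546875), 14.42227554321289) world [[451.70459527 -63.28885455]]
knob [314.58333333 239.04166667] [312 237   7   5  24] [313.65384615 191.        ] [311 189   6   5  26] [ 413.16512652 -328.63621255  100.30676632] 4.176167368774206 [[  85.62139001 -108.22789201]]
```

View pics/m2.png

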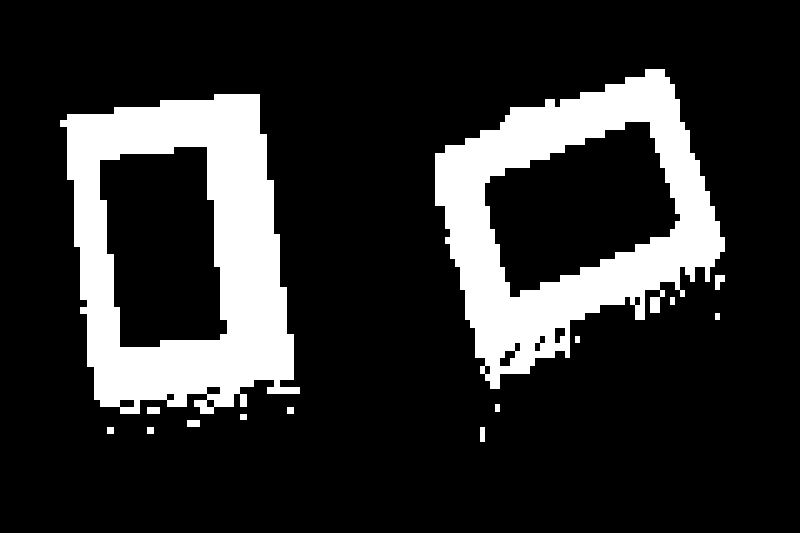

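```bash
python3 - <<'E'
from meas import *
s=ctrl.read_state()
M=R.from_euler('xyz',s["orientation"],degrees=True).as_matrix(); print(M.round(3))
print("tool y yaw",np.degrees(np.arctan2(M[1,1],M[0,1])),"tool z yaw",np.degrees(np.arctan2(M[1,2],M[0,2])))
ct=cam("top");cs=cam("side")
def tt(a,b,n):
    P,e=tri(ct,a,cs,b); print(n,P.round(1),e.round(1),tofr(P).round(1))
tt((190+70,110+47),(170+228/3.3,140+315/3.3),"knob")
for z in (0,20): print("scope base left corner",tofr(onz(ct,[(190+230/4,110+205/4),(190+600/4,110+185/4)],z)).round(1))
tt((190+539/4,110+250/4),(170+250/3.3,140+212/3.3),"jar")
# dropper
tt((190+128/4,110+30/4),(170+65/3.3,140+488/3.3),"dropper top")
print("timer",tofr(onz(ct,[(354,284)],18)), "edge", tofr(onz(ct,[(190+0,110+420/4),(190+230/4,110+590/4)],0)))
E
```

```text
[[-0.001  0.332 -0.943]
 [ 0.002 -0.943 -0.332]
 [-1.    -0.002  0.   ]]
tool y yaw -70.58946633279885 tool z yaw -160.58945349798748
knob [ 576.5 -101.   111. ] 3.9 [[-88.1 111.5]]
scope base left corner [[-134.8  133.1]
 [ 145.6  176.1]]
scope base left corner [[-132.6  125.9]
 [ 144.2  168.4]]
jar [ 615.  -285.4   54. ] 5.1 [[99.6 97.7]]
dropper top [658.4  57.8  80.4] 2.7 [[-218.2  234. ]]
timer [[ 210.54162759 -213.07993468]] edge [[-286.72572553  -51.47371706]
 [-101.31942324 -161.91946016]]
```

Call:
{"method": "send_rows", "body": {"increments": [{"translation": [10, 20, 12], "yaw": 0.09}, {"translation": [16, 30, 12], "yaw": 0.09}, {"translation": [16, 30, 12], "yaw": 0.09}, {"translation": [16, 30, 12], "yaw": 0.09}, {"translation": [16, 30, 12], "yaw": 0.1}, {"translation": [16, 30, 12], "yaw": 0.1}, {"translation": [16, 30, 12], "yaw": 0.1}, {"translation": [16, 30, 12], "yaw": 0.1}], "hand": 60}}

```text
t: 0.9
eef_pos: [346.6, -405.1, 302.1]
orientation: [-94.3, 90.0, 148.9]
wrist_force: [0.9, 0.8, 0.0]
grip_width: 51.0
```

Call:
{"method": "send_rows", "body": {"increments": [{"translation": [17, 36, 0], "yaw": 0.094}, {"translation": [17, 36, 0], "yaw": 0.094}, {"translation": [17, 36, 0], "yaw": 0.094}, {"translation": [17, 36, 0], "yaw": 0.094}, {"translation": [17, 36, 0], "yaw": 0.094}, {"translation": [17, 36, 0], "yaw": 0.094}, {"translation": [17, 36, 0], "yaw": 0.094}, {"translation": [17, 36, 0], "yaw": 0.094}]}}

```text
t: 1.7
eef_pos: [482.5, -117.2, 301.7]
orientation: [-86.5, 90.0, -160.2]
wrist_force: [0.7, -0.2, 0.2]
grip_width: 51.3
```

Call:
{"method": "send_rows", "body": {"increments": [{"translation": [-7, 25, -20], "yaw": 0}, {"translation": [-7, 25, -20], "yaw": 0}, {"translation": [-7, 25, -20], "yaw": 0}, {"translation": [-7, 25, -20], "yaw": 0}, {"translation": [-7, 25, -20], "yaw": 0}, {"translation": [-7, 5, -20], "yaw": 0}, {"translation": [0, 0, -20], "yaw": 0}, {"translation": [0, 0, 0], "yaw": 0}]}}

```text
t: 2.5
eef_pos: [438.0, 11.3, 159.7]
orientation: [-105.6, 89.7, -179.5]
wrist_force: [0.1, -0.5, -1.1]
grip_width: 51.4
```

```bash
cat > snap.py <<'E'
from meas import *
import sys
def pose(s=None):
    s=s or ctrl.read_state(); M=R.from_euler('xyz',s["orientation"],degrees=True).as_matrix()
    print("t",round(s["t"],2),"eef",s["eef_pos"].round(1),"frame",tofr(s["eef_pos"]).round(1),"tooly yaw rel frame",round(np.degrees(np.arctan2(M[1,1],M[0,1]))-YAW,2),"tilt",M[2].round(3),"F",s["wrist_force"].round(1),"w",round(s["grip_width"],1),"j",s["joint_pos"].round(0)); return s
E
python3 - <<'E'
from snap import *
s=pose(); w=ctrl.read_camera("wrist"); cv2.imwrite("pics/w1.png",w); t=ctrl.read_camera("top"); cv2.imwrite("pics/t1.png",t[90:300,170:450])
sd=ctrl.read_camera("side"); cv2.imwrite("pics/s1.png",cv2.resize(sd[90:330,150:430],None,fx=2.5,fy=2.5))
cv2.imwrite("pics/t1.png",cv2.resize(t[90:300,170:450],None,fx=2.5,fy=2.5))
E
```

```text
t 2.5 eef [438.   11.3 159.7] frame [[-234.3    9.3]] tooly yaw rel frame 90.1 tilt [-1.    -0.005 -0.001] F [ 0.1 -0.5 -1.1] w 51.4 j [ 24.  12. -37. 121.   9.  51.  -2.]
```

View pics/w1.png

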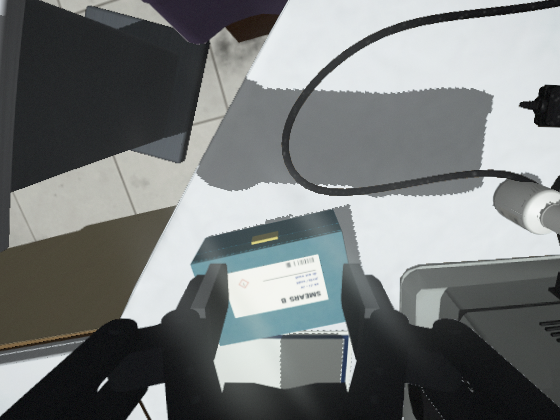

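View pics/s1.png

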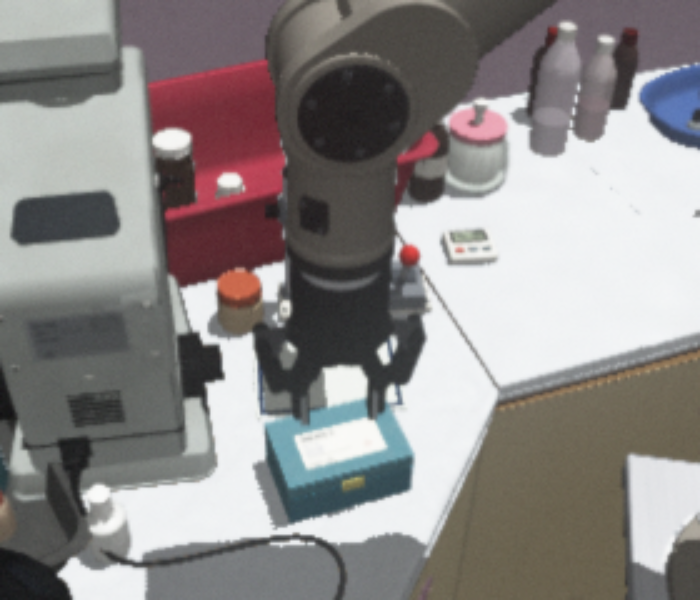

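View pics/t1.png

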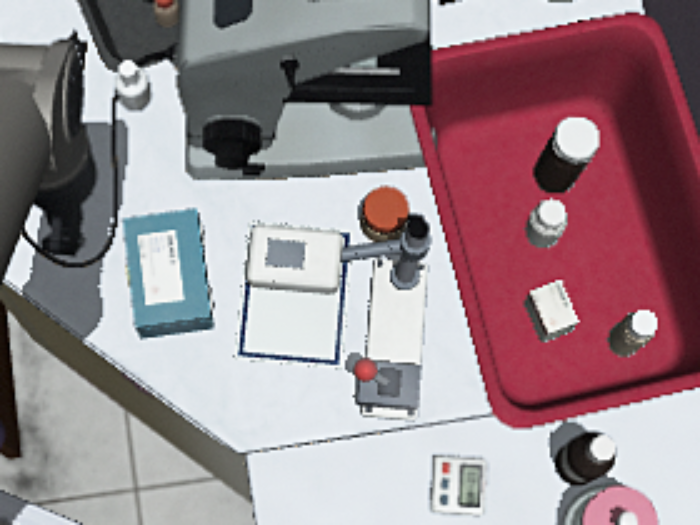

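Call:
{"method": "send_rows", "body": {"increments": [{"translation": [0, 0, -25], "yaw": 0}, {"translation": [0, 0, -25], "yaw": 0}, {"translation": [0, 0, -25], "yaw": 0}, {"translation": [0, 0, -25], "yaw": 0}, {"translation": [0, 0, -20], "yaw": 0}, {"translation": [0, 0, -15], "yaw": 0}, {"translation": [0, 0, -13], "yaw": 0}, {"translation": [0, 0, 0], "yaw": 0}]}}

```text
t: 3.45
eef_pos: [440.2, 11.1, 13.3]
orientation: [-97.4, 89.9, -171.4]
wrist_force: [-0.2, -0.1, -0.1]
grip_width: 51.1
```

```bash
cat > look.py <<'E'
from snap import *
n=sys.argv[1]; s=pose()
for c in sys.argv[2:]:
    im=ctrl.read_camera(c); cv2.imwrite(f"pics/raw_{c}{n}.png",im)
    if c=="wrist": o=im
    elif c=="top": o=cv2.resize(im[120:270,190:350],(640,600),interpolation=cv2.INTER_CUBIC)
    else: o=cv2.resize(im[150:320,200:380],(630,595),interpolation=cv2.INTER_CUBIC)
    cv2.imwrite(f"pics/{c}{n}.png",o)
E
python3 look.py 2 side top
```

```text
t 3.45 eef [440.2  11.1  13.3] frame [[-233.5   11.4]] tooly yaw rel frame 90.01 tilt [-1.    -0.001 -0.   ] F [-0.2 -0.1 -0.1] w 51.1 j [ 15.  26. -29. 127.  24.  32. -16.]
```

View pics/side2.png

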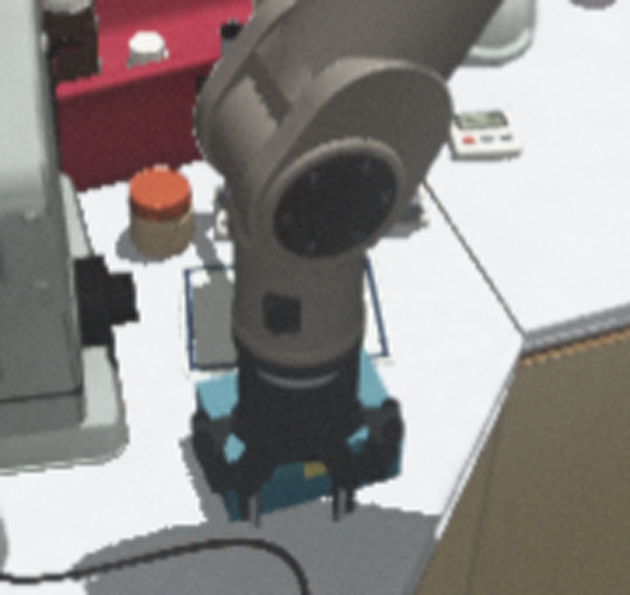

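View pics/top2.png

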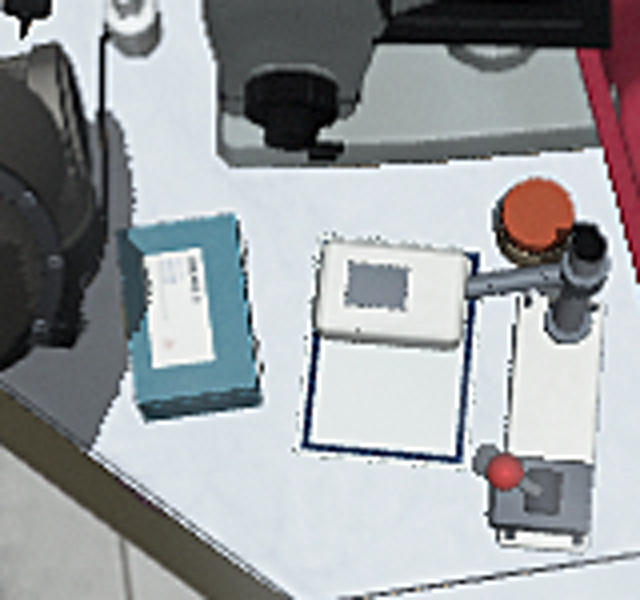

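Call:
{"method": "send_rows", "body": {"increments": [{"translation": [2, -7, 0], "yaw": 0}, {"translation": [2, -7, 0], "yaw": 0}, {"translation": [2, -7, 0], "yaw": 0}, {"translation": [2, -7, 0], "yaw": 0}, {"translation": [2, -7, 0], "yaw": 0}, {"translation": [2, -7, 0], "yaw": 0}, {"translation": [2, -7, 0], "yaw": 0}, {"translation": [1, -3.5, 0], "yaw": 0}]}}

```text
t: 4.35
eef_pos: [455.5, -42.0, 13.9]
orientation: [-95.5, 90.0, -169.5]
wrist_force: [0.0, 1.8, 1.5]
grip_width: 51.1
```

```bash
python3 look.py 3 top; python3 -c "
from meas import *
boxtop(cv2.imread('pics/raw_top3.png'),cam('top'),(215,165,275,235),'top')"
```

```text
t 4.35 eef [455.5 -42.   13.9] frame [[-178.3   11.5]] tooly yaw rel frame 89.98 tilt [-1. -0. -0.] F [0.  1.8 1.5] w 51.1 j [ 22.  27. -29. 125.  24.  33.  -9.]
top frame coords ((-121.17273712158203, -9.791374206542969), (136.2723846435547, 86.5625), 89.63166809082031) world [[ 450.78819417 -102.72015771]]
```

View pics/top3.png

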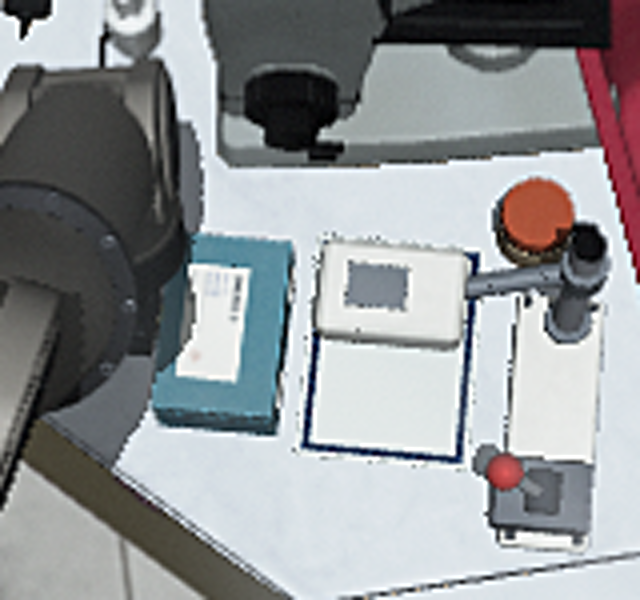

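Call:
{"method": "send_rows", "body": {"increments": [{"translation": [2.5, -8.6, 0], "yaw": 0}, {"translation": [2.5, -8.6, 0], "yaw": 0}, {"translation": [2.5, -8.6, 0], "yaw": 0}, {"translation": [2.5, -8.6, 0], "yaw": 0}, {"translation": [2.5, -8.6, 0], "yaw": 0}, {"translation": [2.5, -8.6, 0], "yaw": 0}, {"translation": [1.8, -6, 0], "yaw": 0}, {"translation": [1.2, -4, 0], "yaw": 0}]}}

```text
t: 5.2
eef_pos: [473.5, -103.6, 13.9]
orientation: [-16.5, 90.0, -90.5]
wrist_force: [0.1, 1.5, -0.0]
grip_width: 51.4
```

```bash
python3 look.py 4 top side; python3 -c "
from meas import *
boxtop(cv2.imread('pics/raw_top4.png'),cam('top'),(225,165,305,240),'top')"
```

```text
t 5.2 eef [ 473.5 -103.6   13.9] frame [[-114.1   11.8]] tooly yaw rel frame 89.99 tilt [-1. -0.  0.] F [ 0.1  1.5 -0. ] w 51.4 j [ 28.  29. -28. 122.  24.  35.  -1.]
top frame coords ((-57.51323699951172, -27.010540008544922), (101.1395492553711, 86.74207305908203), 89.46066284179688) world [[ 451.78300593 -168.65984209]]
```

View pics/top4.png

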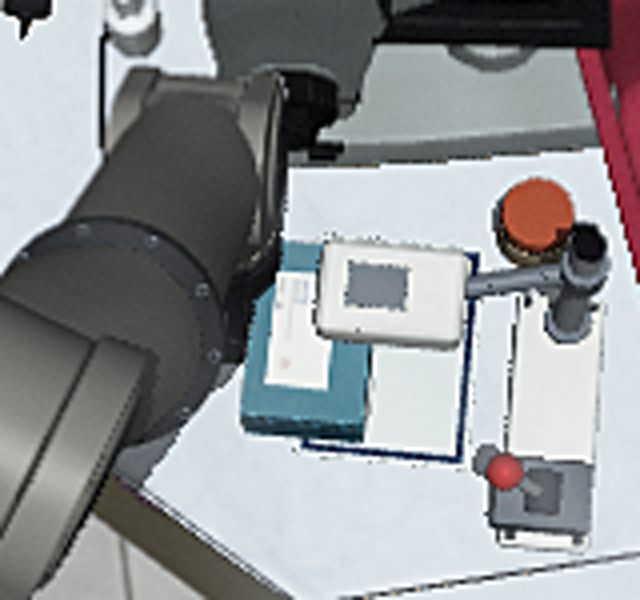

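View pics/side4.png

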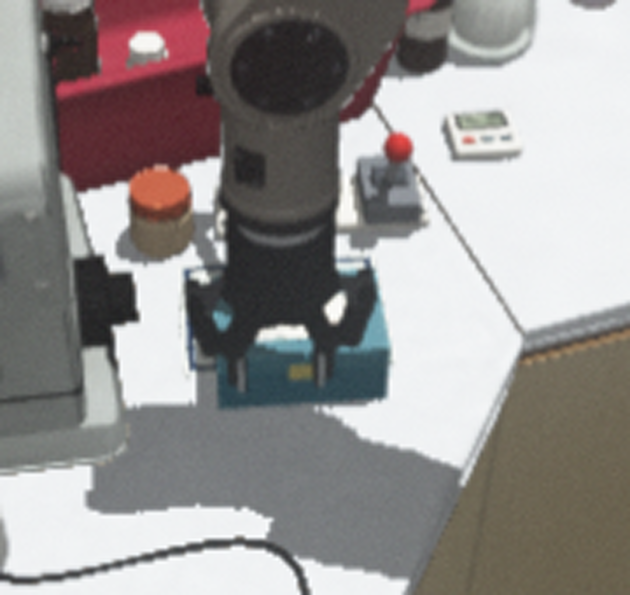

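Call:
{"method": "send_rows", "body": {"increments": [{"translation": [-4, 14, 0], "yaw": 0}, {"translation": [-4, 14, 0], "yaw": 0}, {"translation": [-4, 14, 0], "yaw": 0.1}, {"translation": [-6, 8, 0], "yaw": 0.14}, {"translation": [-7, 5, 0], "yaw": 0.14}, {"translation": [-7, 5, 0], "yaw": 0.14}, {"translation": [-7, 4, 0], "yaw": 0.14}, {"translation": [0, 0, 0], "yaw": 0.14}]}}

```text
t: 6.1
eef_pos: [433.3, -38.1, 13.9]
orientation: [-125.1, 90.0, -152.8]
wrist_force: [0.3, 0.3, -0.4]
grip_width: 51.3
```

Call:
{"method": "send_rows", "body": {"increments": [{"translation": [0, 0, 0], "yaw": 0.14}, {"translation": [0, 0, 0], "yaw": 0.14}, {"translation": [0, 0, 0], "yaw": 0.14}, {"translation": [0, 0, 0], "yaw": 0.14}, {"translation": [0, 0, 0], "yaw": 0.14}, {"translation": [0, 0, 0], "yaw": 0.07}, {"translation": [0, 0, 0], "yaw": 0}, {"translation": [0, 0, 0], "yaw": 0}], "hand": 100}}

```text
t: 6.9
eef_pos: [434.4, -38.7, 13.9]
orientation: [30.5, 90.0, 46.4]
wrist_force: [0.6, 0.5, -0.8]
grip_width: 85.6
```

```bash
python3 look.py 5 top side wrist; python3 -c "
from meas import *
boxtop(cv2.imread('pics/raw_top5.png'),cam('top'),(225,165,305,240),'top')"
```

```text
t 6.9 eef [434.4 -38.7  13.9] frame [[-187.3   -7.9]] tooly yaw rel frame 179.89 tilt [-1.  0.  0.] F [ 0.6  0.5 -0.8] w 85.6 j [ 39.  32. -51. 127.  41.  39.  65.]
top frame coords ((-45.04602813720703, -44.82286834716797), (63.2344856262207, 63.19141387939453), 89.97369384765625) world [[ 438.09712547 -185.55383551]]
```

View pics/top5.png

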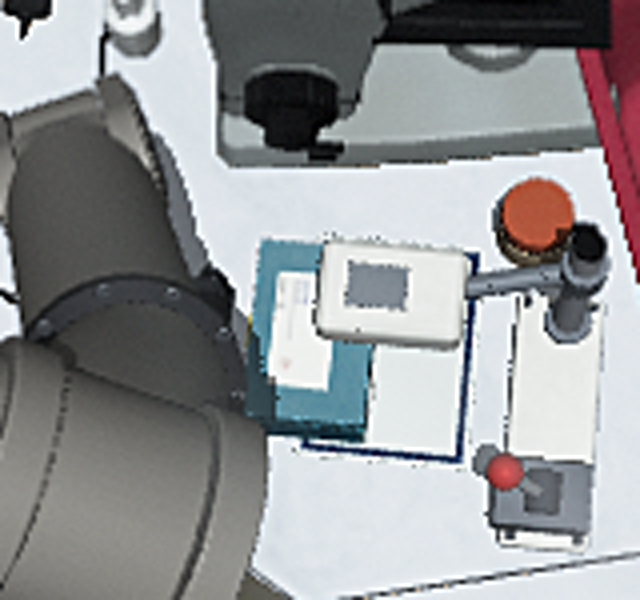

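View pics/side5.png

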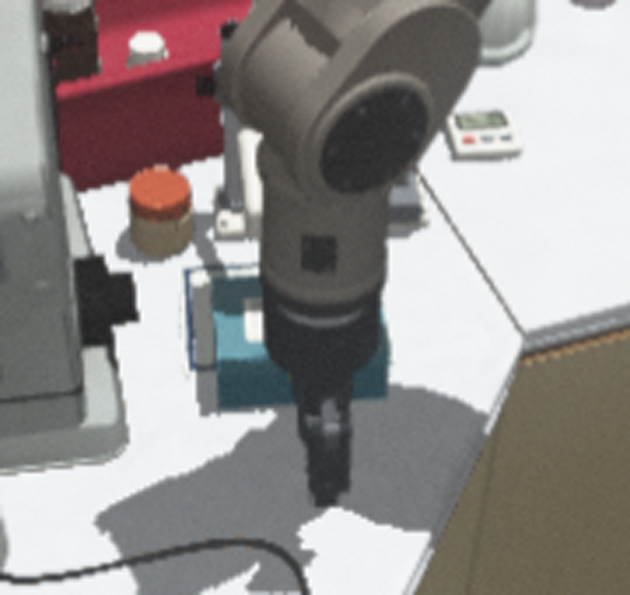

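View pics/wrist5.png

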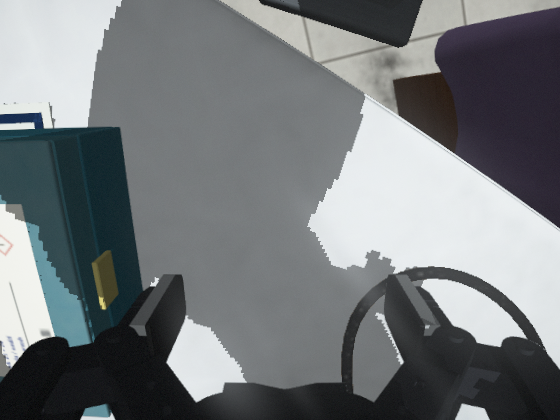

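```bash
python3 - <<'E'
from meas import *
m=ctrl.camera_model("wrist"); c=(m["K"],m["k1"],m["mount"][:3,:3],m["mount"][:3,3])
for uv in [(165,277),(185,280),(130,335),(70,338),(35,340),(22,350),(5,372),(0,380),(400,275),(470,330),(515,340),(540,350)]:
    p,v=ray(c,uv)
    for z in (-13,):
        P=p+v[0]*((z-p[2])/v[0][2]); print(uv,P.round(0))
E
```

```text
(165, 277) [-50. -45. -13.]
(185, 280) [-52. -37. -13.]
(130, 335) [-85. -44. -13.]
(70, 338) [-87. -61. -13.]
(35, 340) [-88. -71. -13.]
(22, 350) [-93. -72. -13.]
(5, 372) [-101.  -71.  -13.]
(0, 380) [-104.  -70.  -13.]
(400, 275) [-48.  45. -13.]
(470, 330) [-83.  56. -13.]
(515, 340) [-88.  67. -13.]
(540, 350) [-93.  71. -13.]
```

```bash
python3 - <<'E'
from meas import *
cs=cam("side")
im=cv2.imread("pics/raw_side2.png"); o=cv2.resize(im[210:310,230:330],(600,600),interpolation=cv2.INTER_CUBIC)
e=np.array([440.2,11.1,13.3]); 
ty=np.array([0.9613,.2756,0]); tz=np.array([.2756,-.9613,0])
for tx in range(0,-130,-20):
    for y in (-65,65):
        P=e+ty*y-tz*12-np.array([0,0,1])*tx
        uv=(proj(cs,P)[0]-[230,210])*6
        cv2.circle(o,tuple(int(v) for v in uv),3,(0,0,255),-1); cv2.putText(o,str(-tx),(int(uv[0])+5,int(uv[1])),0,.5,(0,0,255),1)
cv2.imwrite("pics/s2o.png",o)
E
```

```text
(no output)
```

View pics/s2o.png

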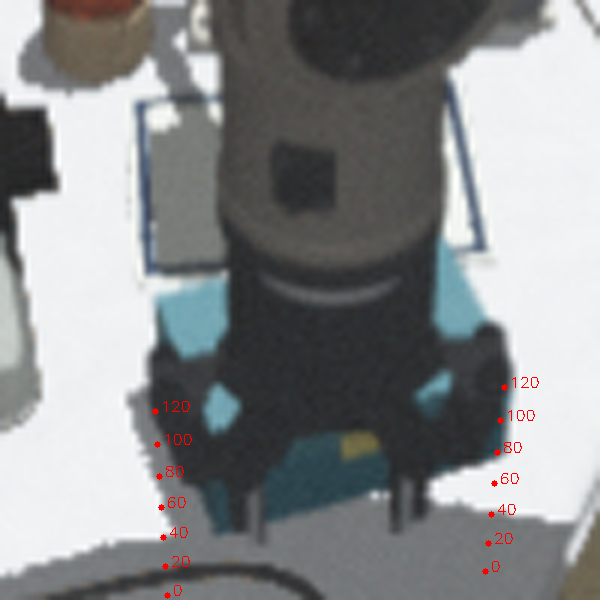

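```bash
python3 - <<'E'
from meas import *
cs=cam("side")
im=cv2.imread("pics/raw_side5.png"); o=cv2.resize(im[210:310,250:340],(540,600),interpolation=cv2.INTER_CUBIC)
for X in (-187.3-45,-187.3-57,-187.3-75):
  for z in (0,14,27,40,60,80,100,120):
    for y in ((-7.9,) if X>-250 else (-7.9+12,)):
        P=np.r_[toW([X,y])[0],z]; uv=(proj(cs,P)[0]-[250,210])*6
        col={-232.3:(0,0,255),-244.3:(0,255,0)}.get(round(X,1),(255,0,255))
        cv2.circle(o,tuple(int(v) for v in uv),2,col,-1)
        if X<-250: cv2.putText(o,str(z),(int(uv[0])+15,int(uv[1])),0,.5,col,1)
cv2.imwrite("pics/s5o.png",o)
E
```

```text
(no output)
```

View pics/s5o.png

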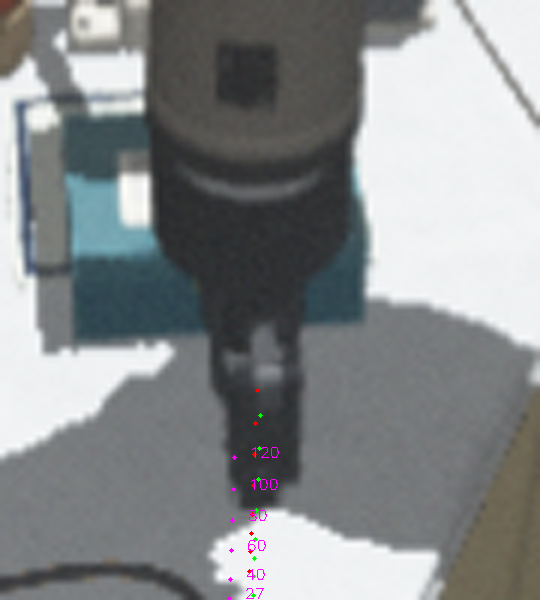

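Call:
{"method": "send_rows", "body": {"increments": [{"translation": [0, 0, -4], "yaw": 0}, {"translation": [0, 0, -4], "yaw": 0}, {"translation": [0, 0, -3], "yaw": 0}, {"translation": [0, 0, -3], "yaw": 0}, {"translation": [0, 0, -3], "yaw": 0}, {"translation": [0, 0, 0], "yaw": 0}, {"translation": [0, 0, 0], "yaw": 0}, {"translation": [0, 0, 0], "yaw": 0}]}}

```text
t: 7.85
eef_pos: [434.4, -38.7, -3.0]
orientation: [-16.9, 90.0, -0.9]
wrist_force: [-0.4, -0.1, -0.1]
grip_width: 85.3
```

```bash
python3 look.py 6 side wrist; python3 - <<'E'
from meas import *
cs=cam("side")
im=cv2.imread("pics/raw_side6.png"); o=cv2.resize(im[180:310,230:340],(677,600*1300//1300),interpolation=cv2.INTER_CUBIC)
cv2.imwrite("pics/s6.png",cv2.resize(im[210:310,250:340],(540,600),interpolation=cv2.INTER_CUBIC))
E
```

```text
t 7.85 eef [434.4 -38.7  -3. ] frame [[-187.2   -7.9]] tooly yaw rel frame 180.0 tilt [-1. -0.  0.] F [-0.4 -0.1 -0.1] w 85.3 j [ 37.  34. -49. 127.  43.  37.  63.]
```

View pics/s6.png

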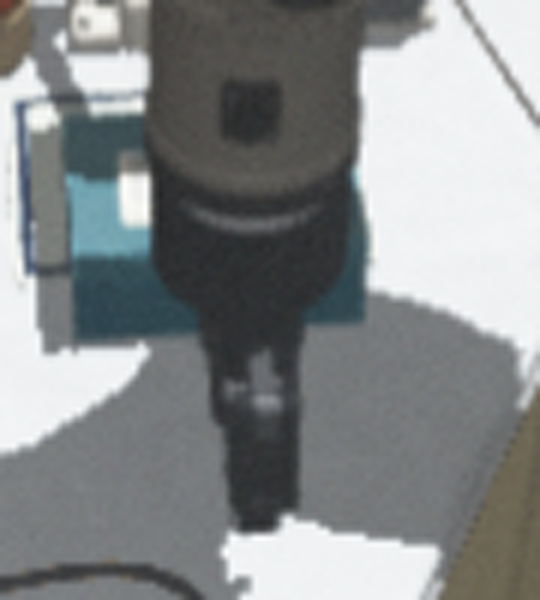

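View pics/wrist6.png

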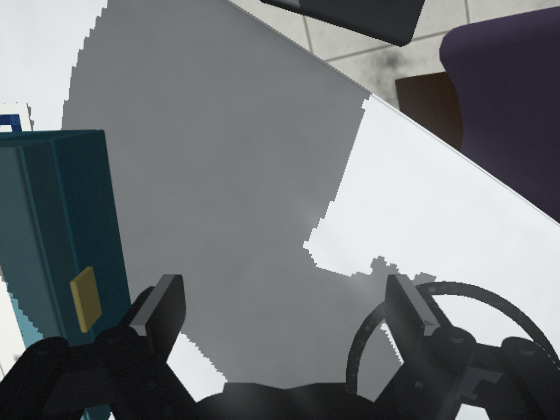

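```bash
python3 - <<'E'
from meas import *
cs=cam("side")
def zat(uv6,X,im0=(250,210)):
    p,v=ray(cs,(np.array(uv6)/6+im0)); a=tofr(p)[0,0]; b=tofr(p+v[0])[0,0]; t=(X-a)/(b-a); P=p+v[0]*t; return P[2].round(1),tofr(P)[0].round(1)
for X in (-232,-244,-262): print(X,"tip",zat((262,530),X),"upper silver joint",zat((250,395),X),"right bulge top",zat((215,415),X),"bodybottom",zat((200,310),-187))
# wrist cam: box top edge check, box -x face top edge & bottom edge to validate
s=ctrl.read_state(); c=cam("wrist",s)
for uv,z in [((104,130),60),((130,318),60),((85,130),60)]: print(uv,tofr(onz(c,uv,z)).round(1))
E
```

```text
-232 tip (np.float64(28.5), array([-232. ,  -12.2])) upper silver joint (np.float64(117.3), array([-232. ,   -5.2])) right bulge top (np.float64(106.5), array([-232.,    8.])) bodybottom (np.float64(115.6), array([-187. ,    9.6]))
-244 tip (np.float64(45.8), array([-244. ,  -10.4])) upper silver joint (np.float64(132.7), array([-244. ,   -3.5])) right bulge top (np.float64(122.1), array([-244. ,    9.4])) bodybottom (np.float64(115.6), array([-187. ,    9.6]))
-262 tip (np.float64(71.9), array([-262. ,   -7.6])) upper silver joint (np.float64(155.8), array([-262.,   -1.])) right bulge top (np.float64(145.6), array([-262. ,   11.5])) bodybottom (np.float64(115.6), array([-187. ,    9.6]))
(104, 130) [[-133.7  -77.1]]
(130, 318) [[-132.3  -11.3]]
(85, 130) [[-127.7  -77.3]]
```

Call:
{"method": "send_rows", "body": {"increments": [{"translation": [0, 0, -2], "yaw": 0}, {"translation": [0, 0, -2], "yaw": 0}, {"translation": [0, 0, -2], "yaw": 0}, {"translation": [0, 0, -2], "yaw": 0}, {"translation": [0, 0, -1], "yaw": 0}, {"translation": [0, 0, -1], "yaw": 0}, {"translation": [0, 0, -1], "yaw": 0}, {"translation": [0, 0, 0], "yaw": 0}]}}

```text
t: 8.75
eef_pos: [434.3, -38.7, -14.2]
orientation: [149.7, 90.0, 165.7]
wrist_force: [0.7, 0.4, -0.4]
grip_width: 85.6
```

Call:
{"method": "send_rows", "body": {"increments": [{"translation": [0, 0, -1], "yaw": 0}, {"translation": [0, 0, -1], "yaw": 0}, {"translation": [0, 0, -1], "yaw": 0}, {"translation": [0, 0, -1], "yaw": 0}, {"translation": [0, 0, -1], "yaw": 0}, {"translation": [0, 0, -1], "yaw": 0}, {"translation": [0, 0, 0], "yaw": 0}, {"translation": [0, 0, 0], "yaw": 0}]}}

```text
t: 9.55
eef_pos: [434.3, -38.7, -20.1]
orientation: [155.4, 90.0, 171.4]
wrist_force: [0.0, 0.3, 0.6]
grip_width: 85.4
```

```bash
python3 look.py 7 side;  python3 - <<'E'
import cv2
im=cv2.imread("pics/raw_side7.png"); cv2.imwrite("pics/s7.png",cv2.resize(im[210:310,250:340],(540,600),interpolation=cv2.INTER_CUBIC))
E
```

```text
t 9.55 eef [434.3 -38.7 -20.1] frame [[-187.2   -8. ]] tooly yaw rel frame 180.0 tilt [-1.  0. -0.] F [0.  0.3 0.6] w 85.4 j [ 35.  35. -46. 127.  46.  36.  61.]
```

View pics/s7.png

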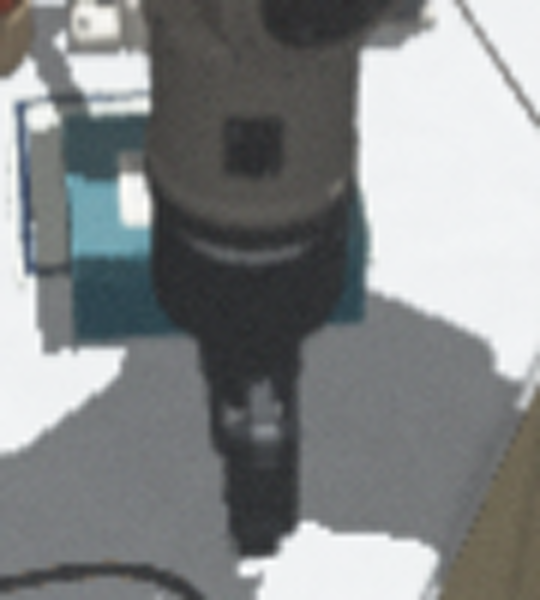

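Call:
{"method": "send_rows", "body": {"increments": [{"translation": [0, 0, -1], "yaw": 0}, {"translation": [0, 0, -1], "yaw": 0}, {"translation": [0, 0, -1], "yaw": 0}, {"translation": [0, 0, -1], "yaw": 0}, {"translation": [0, 0, -1], "yaw": 0}, {"translation": [0, 0, -1], "yaw": 0}, {"translation": [0, 0, 0], "yaw": 0}, {"translation": [0, 0, 0], "yaw": 0}]}}

```text
t: 10.4
eef_pos: [434.3, -38.7, -26.1]
orientation: [156.8, 90.0, 172.8]
wrist_force: [0.9, -0.3, -0.6]
grip_width: 85.4
```

```bash
python3 look.py 8 side wrist;  python3 - <<'E'
from meas import *
im=cv2.imread("pics/raw_side8.png"); cv2.imwrite("pics/s8.png",cv2.resize(im[210:310,250:340],(540,600),interpolation=cv2.INTER_CUBIC))
E
```

```text
t 10.4 eef [434.3 -38.7 -26.1] frame [[-187.2   -8. ]] tooly yaw rel frame 180.0 tilt [-1.  0. -0.] F [ 0.9 -0.3 -0.6] w 85.4 j [ 35.  36. -46. 128.  47.  35.  60.]
```

View pics/s8.png

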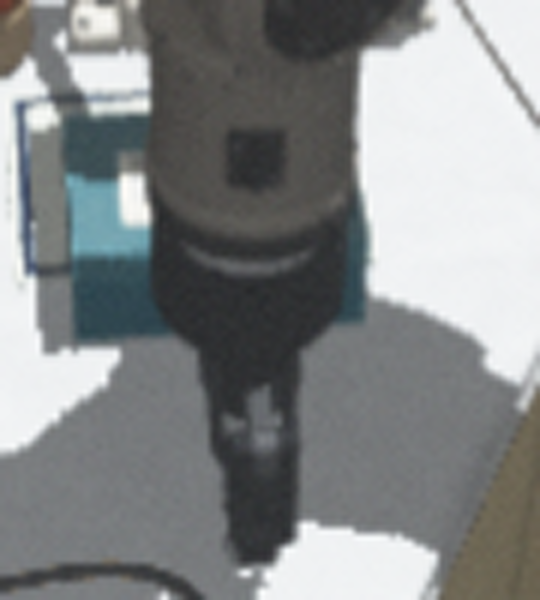

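View pics/wrist8.png

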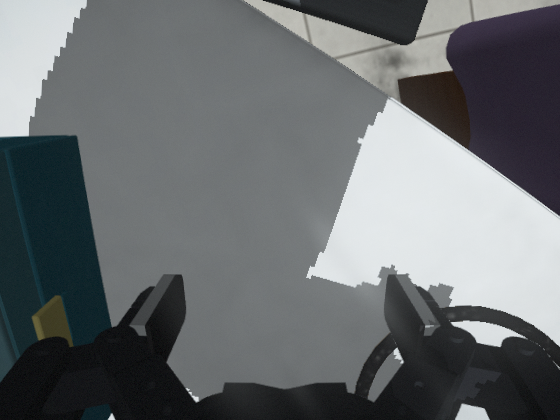

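Call:
{"method": "send_rows", "body": {"increments": [{"translation": [0, 0, -2], "yaw": 0}, {"translation": [0, 0, -1], "yaw": 0}, {"translation": [1.4, -4.8, 0], "yaw": 0}, {"translation": [1.4, -4.8, 0], "yaw": 0}, {"translation": [1.4, -4.8, 0], "yaw": 0}, {"translation": [1.4, -4.8, 0], "yaw": 0}, {"translation": [1.4, -4.8, 0], "yaw": 0}, {"translation": [1.4, -4.8, 0], "yaw": 0}]}}

```text
t: 11.3
eef_pos: [442.8, -68.0, -29.1]
orientation: [120.9, 90.0, 136.8]
wrist_force: [-0.3, 0.7, -0.0]
grip_width: 85.5
```

```bash
python3 look.py 9 side wrist top
```

```text
t 11.3 eef [442.8 -68.  -29.1] frame [[-156.8   -7.9]] tooly yaw rel frame 179.99 tilt [-1.  0. -0.] F [-0.3  0.7 -0. ] w 85.5 j [ 38.  37. -45. 126.  47.  36.  64.]
```

View pics/wrist9.png

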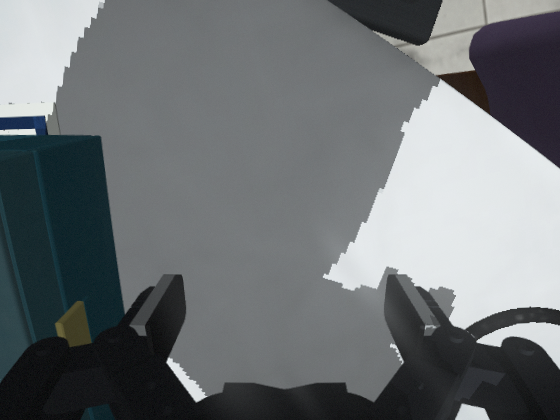

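View pics/top9.png

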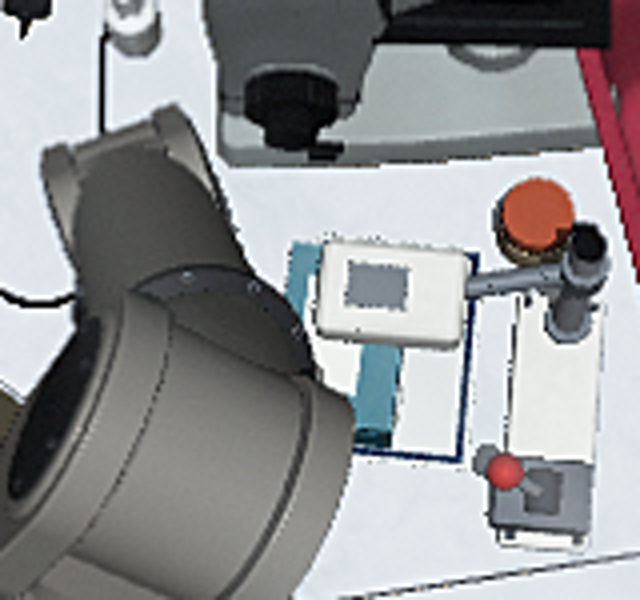

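```bash
cat > face.py <<'E'
from meas import *
# -x face bottom edge from wrist picture: teal/shadow boundary -> z=0
def face(f,s,r0=145,r1=300):
    im=cv2.imread(f); c=cam("wrist",s)
    hsv=cv2.cvtColor(im,cv2.COLOR_BGR2HSV); t=cv2.inRange(hsv,(85,90,20),(108,255,255))
    t=cv2.morphologyEx(t,cv2.MORPH_OPEN,np.ones((3,3),np.uint8))
    uv=[]
    for v in range(r0,r1,3):
        u=np.nonzero(t[v,:250])[0]
        if len(u): uv.append((u.max()+.5,v))
    uv=np.array(uv); P=tofr(onz(c,uv,0)); p=np.polyfit(P[:,1],P[:,0],1); r=P[:,0]-np.polyval(p,P[:,1]); ok=abs(r)<2
    p=np.polyfit(P[ok,1],P[ok,0],1)
    v=np.nonzero(t[:, :int(uv[0,0])].any(1))[0].min()
    print("face x at y=0:",p[1].round(1),"box yaw",(-np.degrees(np.arctan(p[0]))).round(2),"n",ok.sum(),"y range",P[ok,1].min().round(0),P[ok,1].max().round(0))
E
python3 - <<'E'
from face import *
s=ctrl.read_state(); face("pics/raw_wrist9.png",s)
s["eef_pos"]=np.array([434.3,-38.7,-26.1]); face("pics/raw_wrist8.png",s)
im=cv2.imread("pics/raw_top9.png"); ct=cam("top")
hsv=cv2.cvtColor(im,cv2.COLOR_BGR2HSV); t=cv2.inRange(hsv,(88,70,95),(106,255,255)); t[:205]=0;t[235:]=0
for v in range(208,230,3):
    u=np.nonzero(t[v,270:300])[0]+270
    print(v,u.max(),tofr(onz(ct,(u.max()+.5,v),60)).round(1))
E
```

```text
face x at y=0: -81.6 box yaw -1.69 n 52 y range -68.0 2.0
face x at y=0: -102.3 box yaw -0.33 n 52 y range -68.0 4.0
208 289 [[  7.6 -18.2]]
211 289 [[  8.4 -27. ]]
214 288 [[  6.4 -36.1]]
217 288 [[  7.2 -44.8]]
220 288 [[  8.  -53.6]]
223 287 [[  6.  -62.6]]
226 287 [[  6.8 -71.2]]Traceback (most recent call last):
  File "<stdin>", line 8, in <module>
    return umr_maximum(a, axis, None, out, keepdims, initial, where)
ValueError: zero-size array to reduction operation maximum which has no identity
```

Call:
{"method": "send_rows", "body": {"increments": [{"translation": [-0.5, -2.8, 0], "yaw": 0}, {"translation": [-0.5, -2.8, 0], "yaw": 0}, {"translation": [-0.3, -2.7, 0], "yaw": 0}, {"translation": [0, -2.6, 0], "yaw": 0}, {"translation": [0.7, -2.4, 0], "yaw": 0}, {"translation": [0.7, -2.4, 0], "yaw": 0}, {"translation": [0.7, -2.4, 0], "yaw": 0}, {"translation": [0.7, -2.4, 0], "yaw": 0}]}}

```text
t: 12.25
eef_pos: [444.3, -88.2, -29.1]
orientation: [122.3, 90.0, 138.3]
wrist_force: [0.0, 1.6, 0.1]
grip_width: 85.8
```

```bash
python3 look.py 10 wrist top side; python3 - <<'E'
from face import *
s=ctrl.read_state(); face("pics/raw_wrist10.png",s)
E
```

```text
t 12.25 eef [444.3 -88.2 -29.1] frame [[-136.9  -12. ]] tooly yaw rel frame 180.0 tilt [-1.  0. -0.] F [0.  1.6 0.1] w 85.8 j [ 40.  37. -45. 125.  47.  36.  67.]
face x at y=0: -61.5 box yaw -1.51 n 52 y range -73.0 -2.0
```

View pics/side10.png

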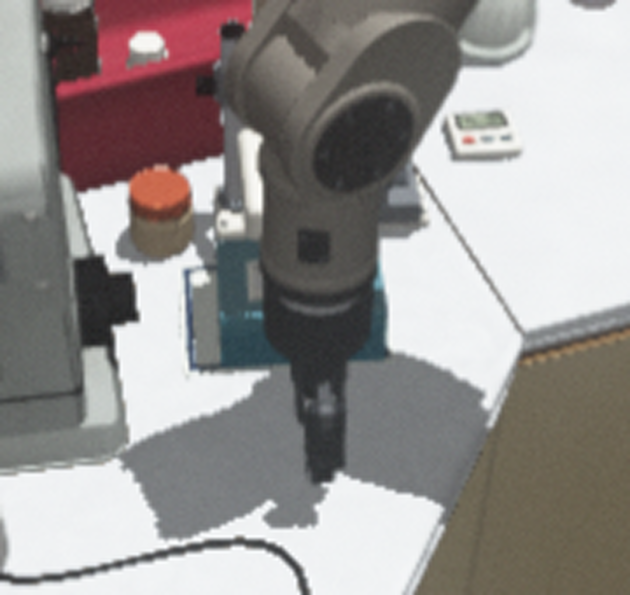

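View pics/top10.png

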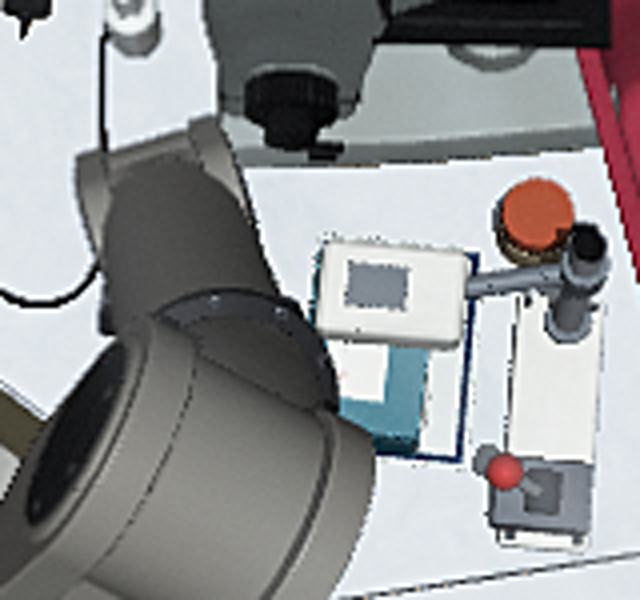

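Call:
{"method": "send_rows", "body": {"increments": [{"translation": [0.7, -2.4, 0], "yaw": 0}, {"translation": [0.7, -2.4, 0], "yaw": 0}, {"translation": [0.7, -2.4, 0], "yaw": 0}, {"translation": [0.7, -2.4, 0], "yaw": 0}, {"translation": [0.7, -2.4, 0], "yaw": 0}, {"translation": [0.6, -2, 0], "yaw": 0}, {"translation": [0.3, -1.2, 0], "yaw": 0}, {"translation": [0.3, -1, 0], "yaw": 0}]}}

```text
t: 13.2
eef_pos: [449.0, -104.4, -29.1]
orientation: [128.8, 90.0, 144.8]
wrist_force: [-0.2, 0.5, 0.6]
grip_width: 85.6
```

```bash
python3 look.py 11 wrist top; python3 - <<'E'
from face import *
s=ctrl.read_state(); face("pics/raw_wrist11.png",s)
im=cv2.imread("pics/raw_top11.png"); ct=cam("top")
hsv=cv2.cvtColor(im,cv2.COLOR_BGR2HSV); t=cv2.inRange(hsv,(88,70,95),(106,255,255)); t[:205]=0;t[240:]=0
for v in range(208,236,3):
    u=np.nonzero(t[v,270:310])[0]+270
    if len(u):print(v,u.max(),tofr(onz(ct,(u.max()+.5,v),60)).round(1))
E
```

```text
t 13.2 eef [ 449.  -104.4  -29.1] frame [[-120.1  -12. ]] tooly yaw rel frame 179.99 tilt [-1.  0. -0.] F [-0.2  0.5  0.6] w 85.6 j [ 42.  38. -45. 124.  47.  37.  69.]
face x at y=0: -44.8 box yaw -1.81 n 51 y range -72.0 -2.0
208 302 [[ 44.6 -14.7]]
211 301 [[ 42.5 -23.8]]
214 301 [[ 43.3 -32.6]]
217 301 [[ 44.  -41.4]]
220 300 [[ 42.  -50.4]]
223 300 [[ 42.7 -59.1]]
226 300 [[ 43.5 -67.8]]
229 299 [[ 41.4 -76.7]]
232 299 [[ 42.2 -85.4]]
235 305 [[ 59.8 -92.5]]
```

View pics/top11.png

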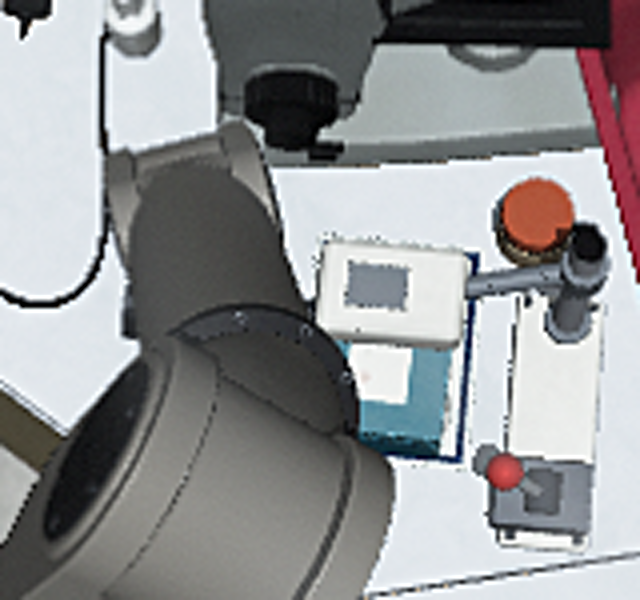

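View pics/wrist11.png

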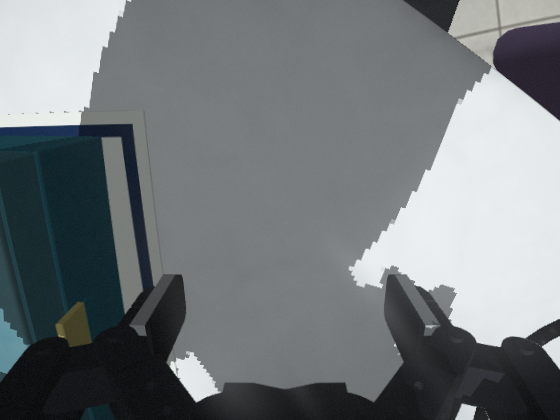

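Call:
{"method": "send_rows", "body": {"increments": [{"translation": [-1.8, 6.2, 0], "yaw": 0}, {"translation": [-3.6, 12.5, 0], "yaw": 0}, {"translation": [-3.6, 12.5, 10], "yaw": 0}, {"translation": [-1.8, 6.2, 30], "yaw": 0}, {"translation": [0, 0, 40], "yaw": 0}, {"translation": [0, 0, 40], "yaw": 0}, {"translation": [0, 0, 40], "yaw": 0}, {"translation": [0, 0, 20], "yaw": 0}]}}

```text
t: 14.1
eef_pos: [439.2, -65.6, 154.3]
orientation: [-38.6, 89.8, -22.5]
wrist_force: [0.9, 0.2, -0.1]
grip_width: 85.4
```

Call:
{"method": "send_rows", "body": {"increments": [{"translation": [-6.8, -21.7, 0], "yaw": 0}, {"translation": [-6.8, -21.7, 0], "yaw": 0}, {"translation": [-6.8, -21.7, 0], "yaw": 0}, {"translation": [-6.8, -21.7, 0], "yaw": 0}, {"translation": [-6.8, -21.7, 0], "yaw": 0}, {"translation": [-6.8, -21.7, 0], "yaw": 0}, {"translation": [-6.8, -21.7, 0], "yaw": 0}, {"translation": [-6.8, -21.7, 0], "yaw": 0}], "hand": 20}}

```text
t: 14.9
eef_pos: [383.3, -240.3, 151.4]
orientation: [-131.6, 90.0, -115.5]
wrist_force: [0.3, -0.5, 0.0]
grip_width: 17.4
```

```bash
python3 look.py 12 wrist top side
```

```text
t 14.9 eef [ 383.3 -240.3  151.4] frame [[  -7.5 -112.5]] tooly yaw rel frame 180.07 tilt [-1. -0. -0.] F [ 0.3 -0.5  0. ] w 17.4 j [ 77.  21. -62. 119.  23.  54. 109.]
```

View pics/wrist12.png

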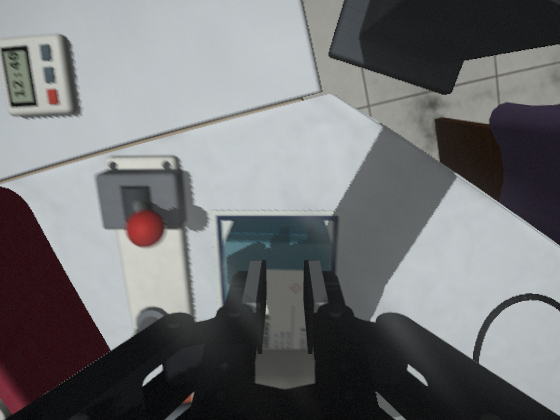

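View pics/side12.png

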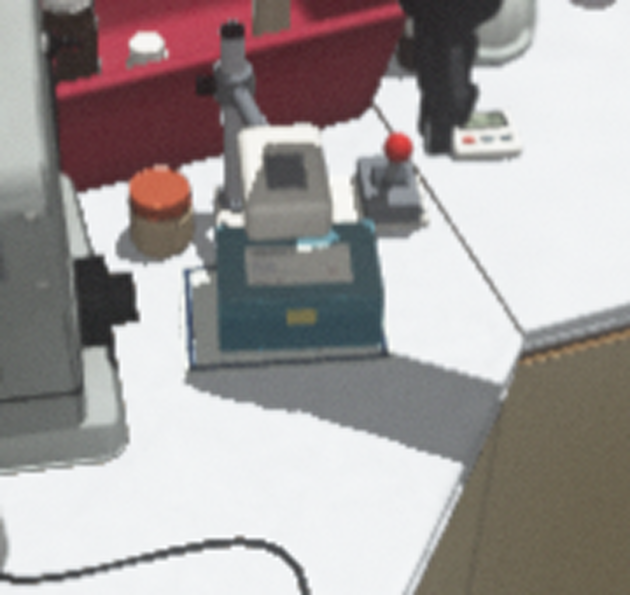

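```bash
python3 - <<'E'
from meas import *
cs=cam("side")
f=lambda u,v:(u/3.5+200-.5+.14,v/3.5+150-.36)
for n,uv,z in [("BL",(220,351),0),("BR",(384,343),0),("TL",(217,290),60),("TR",(384,285),60),("backTL",(217,224),60),("backTR",(374,222),60)]:
    print(n,tofr(onz(cs,f(*uv),z)).round(1))
s=ctrl.read_state(); cw=cam("wrist",s)
for n,uv,z in [("bot L",(225,232),0),("bot R",(331,228),0),("frame inner TL",(223,221),0),("inner TR",(333,219),0),("box TL top",(224,247),60),("TR top",(331,247),60),("TR2",(331,280),60)]:
    print(n,tofr(onz(cw,uv,z)).round(1))
im=cv2.imread("pics/raw_wrist12.png"); cv2.imwrite("pics/w12c.png",cv2.resize(im[200:300,200:360],(800,500),interpolation=cv2.INTER_CUBIC))
E
```

```text
BL [[-41.4  54.1]]
BR [[-44.3 -79.8]]
TL [[-31.   54.2]]
TR [[-36.9 -77.6]]
backTL [[45.7 50.1]]
backTR [[ 36.9 -80.1]]
bot L [[ 50.6 -64.4]]
bot R [[-52.9 -68.4]]
frame inner TL [[ 51.9 -75.8]]
inner TR [[-54.5 -77.7]]
box TL top [[ 41.1 -75.2]]
TR top [[-45.1 -75.1]]
TR2 [[-46.3 -45. ]]
```

View pics/w12c.png

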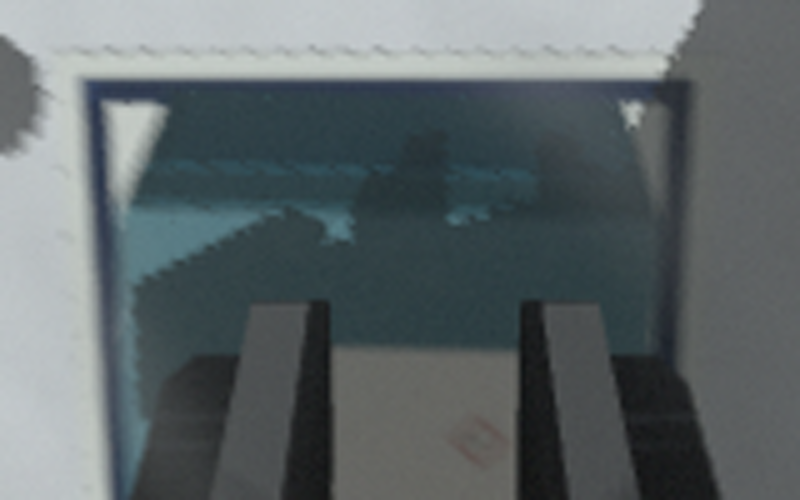

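Call:
{"method": "send_rows", "body": {"increments": [{"translation": [0, 0, -25], "yaw": 0}, {"translation": [0, 0, -25], "yaw": 0}, {"translation": [0, 0, -25], "yaw": 0}, {"translation": [0, 0, -25], "yaw": 0}, {"translation": [0, 0, -20], "yaw": 0}, {"translation": [0, 0, -15], "yaw": 0}, {"translation": [0, 0, -10], "yaw": 0}, {"translation": [0, 0, 0], "yaw": 0}]}}

```text
t: 15.85
eef_pos: [383.6, -239.0, 5.4]
orientation: [116.6, 89.9, 132.7]
wrist_force: [-0.3, 0.3, -0.1]
grip_width: 17.6
```

Call:
{"method": "send_rows", "body": {"increments": [{"translation": [4.8, 1.4, 0], "yaw": 0}, {"translation": [4.8, 1.4, 0], "yaw": 0}, {"translation": [3.8, 1.1, 0], "yaw": 0}, {"translation": [2.9, 0.8, 0], "yaw": 0}, {"translation": [2.4, 0.7, 0], "yaw": 0}, {"translation": [2.4, 0.7, 0], "yaw": 0}, {"translation": [2.4, 0.7, 0], "yaw": 0}, {"translation": [0, 0, 0], "yaw": 0}]}}

```text
t: 16.65
eef_pos: [407.3, -233.6, 5.9]
orientation: [146.3, 90.0, 162.3]
wrist_force: [0.8, 0.0, -0.5]
grip_width: 17.0
```

```bash
python3 look.py 13 wrist side
```

```text
t 16.65 eef [ 407.3 -233.6    5.9] frame [[ -7.3 -87.6]] tooly yaw rel frame 180.0 tilt [-1.  0. -0.] F [ 0.8  0.  -0.5] w 17.0 j [ 61.  35. -48. 123.  41.  40.  91.]
```

View pics/wrist13.png

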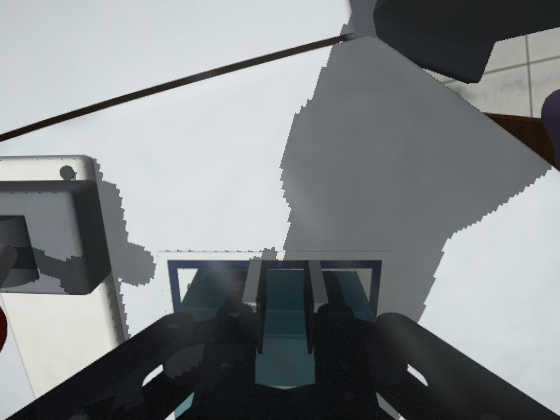

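View pics/side13.png

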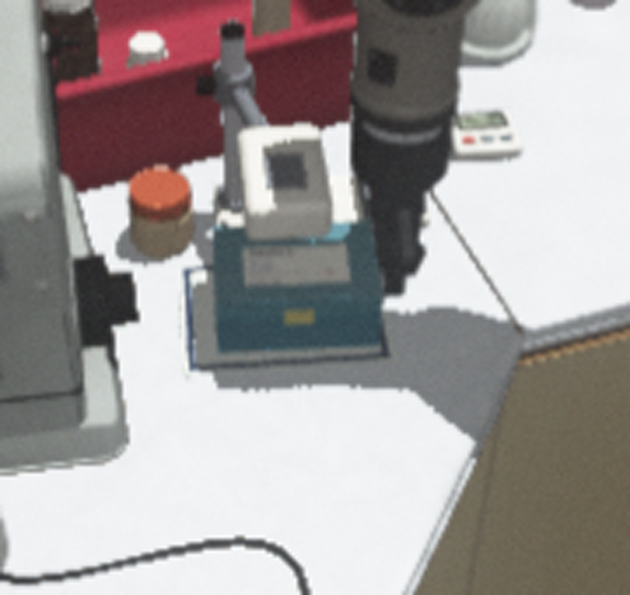

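Call:
{"method": "send_rows", "body": {"increments": [{"translation": [1.5, 0.4, 0], "yaw": 0}, {"translation": [1.5, 0.4, 0], "yaw": 0}, {"translation": [1.5, 0.4, 0], "yaw": 0}, {"translation": [1.5, 0.4, 0], "yaw": 0}, {"translation": [1, 0.3, 0], "yaw": 0}, {"translation": [0.8, 0.2, 0], "yaw": 0}, {"translation": [0, 0, 0], "yaw": 0}, {"translation": [0, 0, 0], "yaw": 0}]}}

```text
t: 17.55
eef_pos: [415.3, -231.4, 6.0]
orientation: [-1.7, 90.0, 14.3]
wrist_force: [1.3, -0.5, -0.6]
grip_width: 17.0
```

```bash
python3 look.py 14 wrist side top
```

```text
t 17.55 eef [ 415.3 -231.4    6. ] frame [[ -7.2 -79.4]] tooly yaw rel frame 180.01 tilt [-1. -0.  0.] F [ 1.3 -0.5 -0.6] w 17.0 j [ 60.  35. -48. 122.  41.  41.  91.]
```

View pics/wrist14.png

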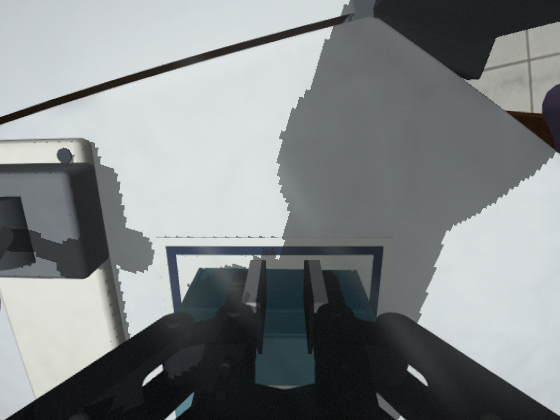

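View pics/side14.png

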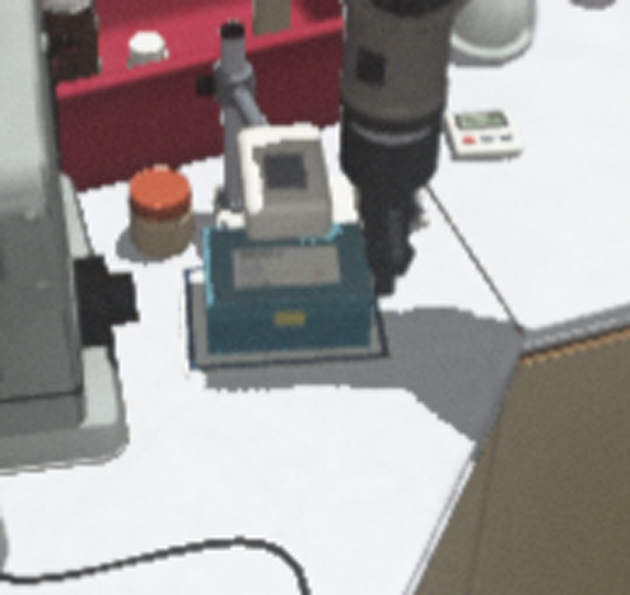

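```bash
cat > fin.py <<'E'
from meas import *
n=sys.argv[1] if (sys:=__import__("sys")) else 0
im=cv2.imread(f"pics/raw_side{n}.png"); cs=cam("side")
lines(im,cs,20,5,"side")
hsv=cv2.cvtColor(im,cv2.COLOR_BGR2HSV); t=cv2.inRange(hsv,(85,80,25),(108,255,255)); t[:205]=0;t[260:]=0;t[:,:250]=0;t[:,320:]=0
t=cv2.morphologyEx(t,cv2.MORPH_OPEN,np.ones((3,3),np.uint8))
k=max(cv2.findContours(t,0,1)[0],key=cv2.contourArea)[:,0]
# bottom edge of -x face
uv=[]
for u in range(k[:,0].min()+4,k[:,0].max()-6): uv.append((u,np.nonzero(t[:,u])[0].max()+.5))
P=tofr(onz(cs,uv,0)); p=np.polyfit(P[:,1],P[:,0],1); ok=abs(P[:,0]-np.polyval(p,P[:,1]))<2.5; p=np.polyfit(P[ok,1],P[ok,0],1)
print("side: -x face bottom x=",p[1].round(1),"yaw",(-np.degrees(np.arctan(p[0]))).round(2),ok.sum(),len(P))
# left/right vertical edges
for v in (238,242,246):
    u=np.nonzero(t[v])[0]; print(v,u.min(),u.max())
vb=[uv[2],uv[-3]]; print("ends",tofr(onz(cs,[(k[:,0].min()-.5,uv[0][1]),(k[:,0].max()+.5,uv[-1][1])],0)).round(1))
E
python3 fin.py 14
python3 - <<'E'
from meas import *
im=cv2.imread("pics/raw_wrist14.png"); cv2.imwrite("pics/w14c.png",cv2.resize(im[225:345,155:395],(800,400),interpolation=cv2.INTER_CUBIC))
im=cv2.imread("pics/raw_side14.png"); cv2.imwrite("pics/s14c.png",cv2.resize(im[205:265,245:320],(750,600),interpolation=cv2.INTER_CUBIC))
E
```

```text
side x- 34 16 slopedeg 0.11 at0 -43.62 range -62.0 -2.0
side y+ 25 25 slopedeg 0.25 at0 76.75 range -48.0 48.0
side: -x face bottom x= -41.3 yaw -0.89 32 34
238 260 303
242 260 304
246 260 304
ends [[-39.1  62.5]
 [-42.5 -66.1]]
```

View pics/w14c.png

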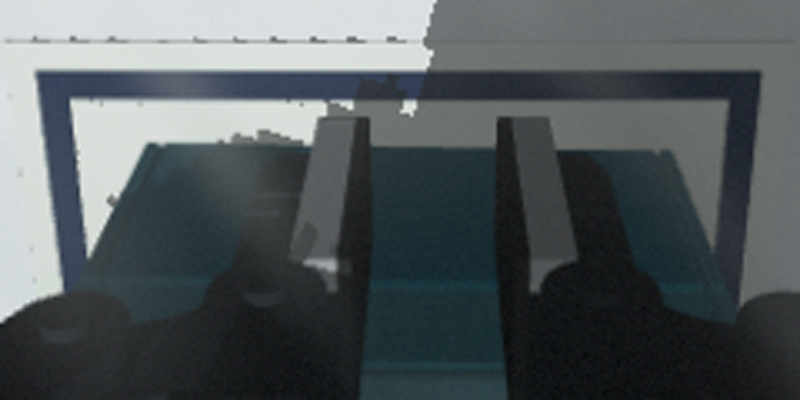

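View pics/s14c.png

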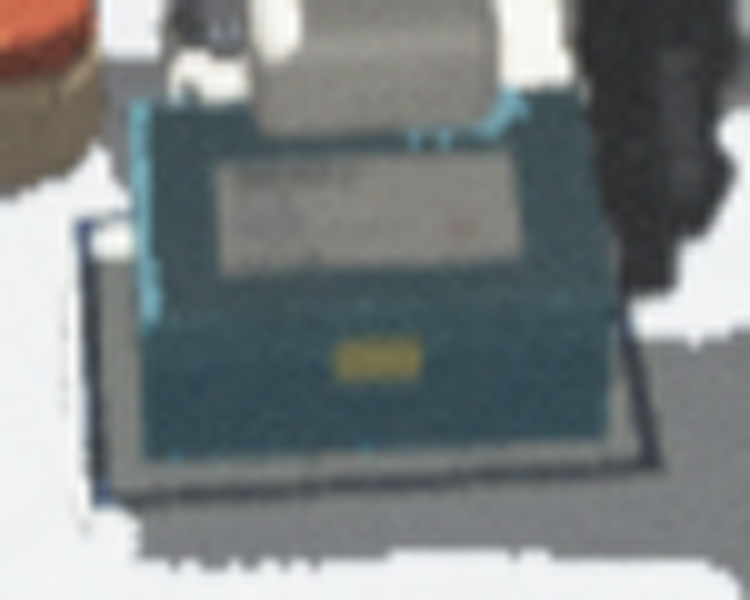

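```bash
python3 - <<'E'
from meas import *
s=ctrl.read_state(); c=cam("wrist",s); f=lambda u,v:(155+u/3.3333-.35,225+v/3.3333-.35)
for n,uv in [("boxL",(150,143)),("boxR",(670,150)),("boxmid",(435,147)),("inL",(72,99)),("inR",(728,99)),("outL",(37,71)),("outR",(761,71))]:
    print(n,tofr(onz(c,f(*uv),0)).round(1))
cs=cam("side"); g=lambda u,v:(245+u/10-.45,205+v/10-.45)
for n,uv in [("boxL",(145,462)),("boxR",(607,442)),("innerBL",(106,492)),("innerBR",(640,460)),("outBL",(95,505)),("outBR",(662,468))]:
    print(n,tofr(onz(cs,g(*uv),0)).round(1))
E
```

```text
boxL [[ 39.4 -67.4]]
boxR [[-47.1 -66.1]]
boxmid [[ -8.  -66.8]]
inL [[ 51.7 -75.4]]
inR [[-56.  -75.4]]
outL [[ 57.  -80.3]]
outR [[-61.1 -80.4]]
boxL [[-43.7  64.1]]
boxR [[-47.5 -67.5]]
innerBL [[-54.1  75.5]]
innerBR [[-55.1 -75.9]]
outBL [[-58.6  78.8]]
outBR [[-58.7 -81.7]]
```

Call:
{"method": "send_rows", "body": {"increments": [{"translation": [-2.9, -0.8, 0], "yaw": 0}, {"translation": [1.7, -5.8, 0], "yaw": 0}, {"translation": [1.7, -5.8, 0], "yaw": 0}, {"translation": [1.5, 0.4, 0], "yaw": 0}, {"translation": [1.5, 0.4, 0], "yaw": 0}, {"translation": [1, 0.3, 0], "yaw": 0}, {"translation": [0.5, 0.1, 0], "yaw": 0}, {"translation": [0, 0, 0], "yaw": 0}]}}

```text
t: 18.5
eef_pos: [419.9, -242.7, 5.9]
orientation: [172.8, 90.0, -171.2]
wrist_force: [-1.1, -0.2, 0.5]
grip_width: 16.8
```

```bash
python3 look.py 15 wrist side; 
python3 - <<'E'
from meas import *
im=cv2.imread("pics/raw_wrist15.png"); cv2.imwrite("pics/w15c.png",cv2.resize(im[225:345,155:395],(800,400),interpolation=cv2.INTER_CUBIC))
im=cv2.imread("pics/raw_side15.png"); cv2.imwrite("pics/s15c.png",cv2.resize(im[205:265,245:320],(750,600),interpolation=cv2.INTER_CUBIC))
E
```

```text
t 18.5 eef [ 419.9 -242.7    5.9] frame [[  4.8 -78.1]] tooly yaw rel frame 180.01 tilt [-1.  0. -0.] F [-1.1 -0.2  0.5] w 16.8 j [ 61.  36. -48. 121.  41.  41.  92.]
```

View pics/w15c.png

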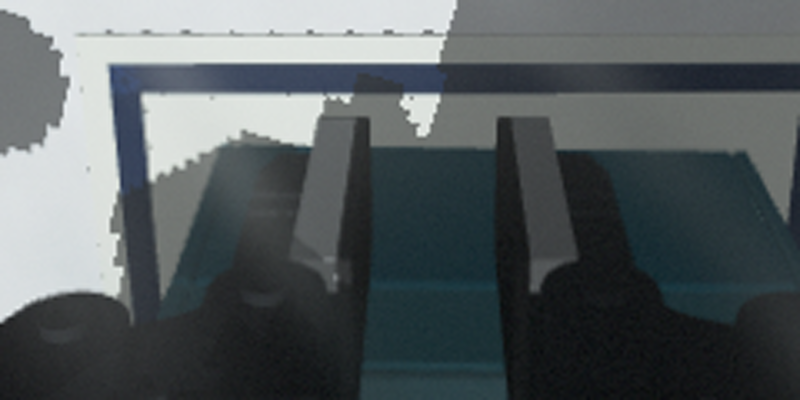

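View pics/s15c.png

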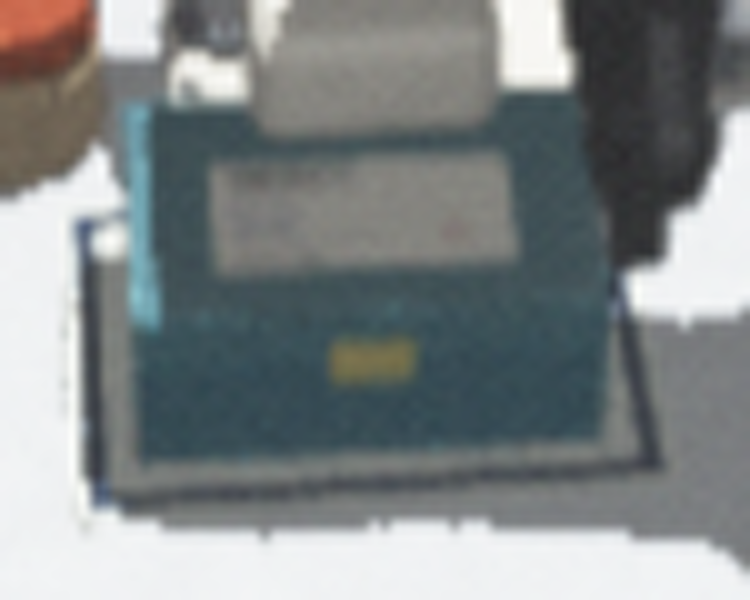

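Call:
{"method": "send_rows", "body": {"increments": [{"translation": [-5.8, -1.7, 0], "yaw": 0}, {"translation": [-10.8, 3.8, 0], "yaw": 0}, {"translation": [-10.8, 3.8, 0], "yaw": 0}, {"translation": [-10.8, 3.8, 0], "yaw": 0}, {"translation": [0, 0, 20], "yaw": 0}, {"translation": [0, 0, 25], "yaw": 0}, {"translation": [0, 0, 17], "yaw": 0}, {"translation": [0, 0, 0], "yaw": 0}]}}

```text
t: 19.4
eef_pos: [382.3, -233.5, 69.5]
orientation: [-61.9, 89.8, -45.9]
wrist_force: [-0.2, -0.8, -0.2]
grip_width: 17.4
```

Call:
{"method": "send_rows", "body": {"increments": [{"translation": [0, 0, 0], "yaw": 0}, {"translation": [0, 0, 0], "yaw": 0}, {"translation": [0, 0, 0], "yaw": 0}, {"translation": [4.5, -10, 0], "yaw": 0}, {"translation": [4.5, -10, 0], "yaw": 0}, {"translation": [4.5, -10, 0], "yaw": 0}, {"translation": [4.5, -10, 0], "yaw": 0}, {"translation": [2, -6, 0], "yaw": 0}], "hand": 0}}

```text
t: 20.2
eef_pos: [402.6, -280.5, 67.8]
orientation: [-5.6, 90.0, 10.3]
wrist_force: [0.4, -0.6, -0.2]
grip_width: -0.0
```

```bash
python3 look.py 16 wrist side top
```

```text
t 20.2 eef [ 402.6 -280.5   67.8] frame [[  36.4 -105.1]] tooly yaw rel frame 179.93 tilt [-1.    -0.     0.001] F [ 0.4 -0.6 -0.2] w -0.0 j [ 70.  31. -53. 118.  34.  47. 103.]
```

View pics/wrist16.png

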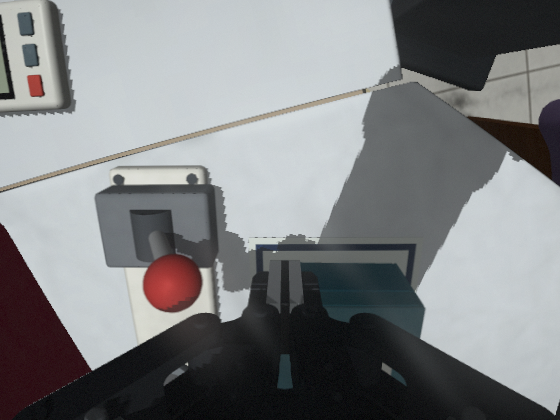

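View pics/side16.png

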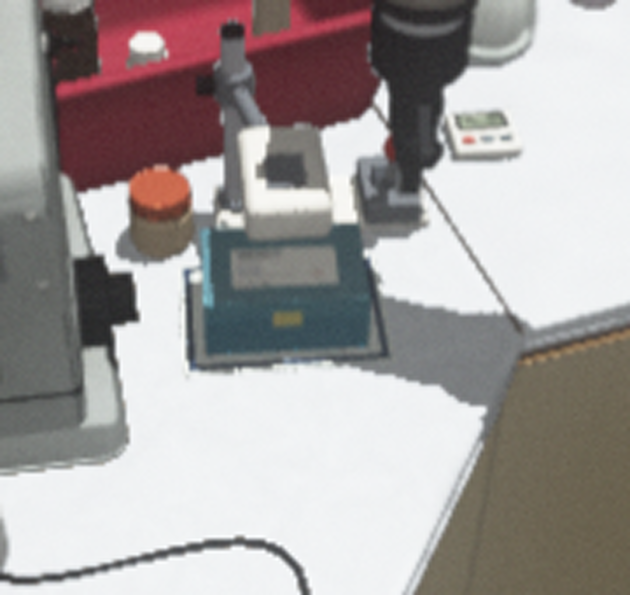

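```bash
python3 - <<'E'
from meas import *
s=ctrl.read_state(); c=cam("wrist",s); im=cv2.imread("pics/raw_wrist16.png")
a,st=blob(im,(0,150,80),(8,255,255),(120,220,240,340)); print(a,st,tofr(onz(c,a,97.5)).round(1))
for uv in [(268,262),(300,262),(254,275)]:
    m=ctrl.camera_model("wrist"); ct=(m["K"],m["k1"],m["mount"][:3,:3],m["mount"][:3,3]); p,v=ray(ct,uv); print(uv,[(p+v[0]*((z-p[2])/v[0][2])).round(0).tolist() for z in (-11,0,11)])
E
```

```text
[169.25637326 281.59451659] [ 144  256   54   53 2079] [[  86.3 -105. ]]
(268, 262) [[-33.0, -7.0, -11.0], [-11.0, -8.0, 0.0], [11.0, -9.0, 11.0]]
(300, 262) [[-33.0, 7.0, -11.0], [-11.0, 8.0, 0.0], [11.0, 9.0, 11.0]]
(254, 275) [[-44.0, -12.0, -11.0], [-24.0, -14.0, 0.0], [-4.0, -15.0, 11.0]]
```

Call:
{"method": "send_rows", "body": {"increments": [{"translation": [2.5, -8.6, 0], "yaw": 0}, {"translation": [2.5, -8.6, 0], "yaw": 0}, {"translation": [2.2, -7.7, 0], "yaw": 0}, {"translation": [2.2, -7.7, 0], "yaw": 0}, {"translation": [2.2, -7.7, 0], "yaw": 0}, {"translation": [2.2, -7.7, 0], "yaw": 0}, {"translation": [2.2, -7.7, 0], "yaw": 0}, {"translation": [2.2, -7.7, 0], "yaw": 0}]}}

```text
t: 21.15
eef_pos: [420.1, -343.3, 67.8]
orientation: [162.4, 90.0, 178.4]
wrist_force: [-0.1, 0.9, 1.1]
grip_width: 0.3
```

Call:
{"method": "send_rows", "body": {"increments": [{"translation": [1, -3.5, 0], "yaw": 0}, {"translation": [1, -3.5, 0], "yaw": 0}, {"translation": [0.7, -2.4, 0], "yaw": 0}, {"translation": [0.6, -1.9, 0], "yaw": 0}, {"translation": [0, 0, 0], "yaw": 0}, {"translation": [0, 0, 0], "yaw": 0}, {"translation": [0, 0, 0], "yaw": 0}, {"translation": [0, 0, 0], "yaw": 0}]}}

```text
t: 21.95
eef_pos: [423.4, -353.8, 68.0]
orientation: [-71.6, 90.0, -55.6]
wrist_force: [0.0, 0.5, 0.3]
grip_width: -0.2
```

```bash
python3 look.py 17 wrist top side
```

```text
t 21.95 eef [ 423.4 -353.8   68. ] frame [[ 112.6 -105.3]] tooly yaw rel frame 180.0 tilt [-1. -0.  0.] F [0.  0.5 0.3] w -0.2 j [ 72.  35. -51. 110.  35.  51. 109.]
```

View pics/wrist17.png

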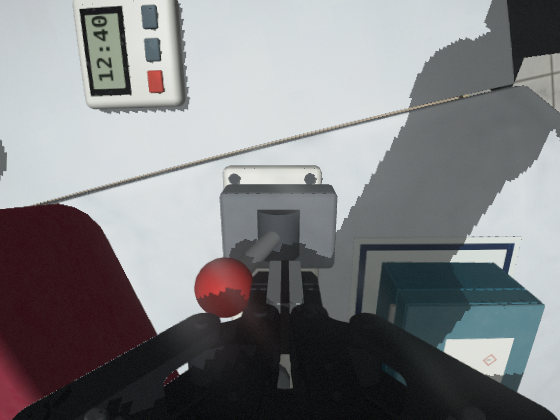

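View pics/side17.png

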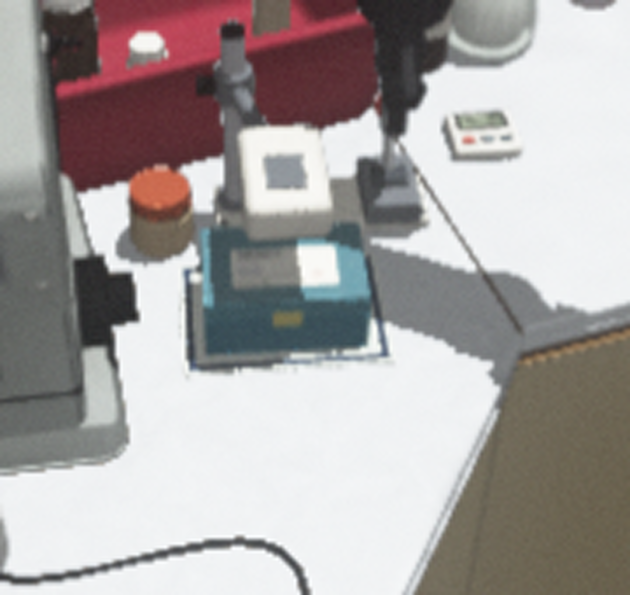

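```bash
cat > kn.py <<'E'
from meas import *
import sys
s=ctrl.read_state(); c=cam("wrist",s); im=cv2.imread(sys.argv[1])
m=cv2.inRange(cv2.cvtColor(im,cv2.COLOR_BGR2HSV),(0,150,60),(8,255,255)); m[:240]=0; m[:,:150]=0;m[:,270:]=0;m[330:]=0
k=max(cv2.findContours(m,0,1)[0],key=cv2.contourArea); ce,r=cv2.minEnclosingCircle(k); print(ce,r,tofr(onz(c,ce,97.5)).round(1))
E
python3 kn.py pics/raw_wrist17.png
```

```text
(211.0576934814453, 286.10577392578125) 14.98326587677002 [[ 145.1 -102.5]]
```

Call:
{"method": "send_rows", "body": {"increments": [{"translation": [0.6, -1.9, 0], "yaw": 0}, {"translation": [0.6, -1.9, 0], "yaw": 0}, {"translation": [0.3, -1, 0], "yaw": 0}, {"translation": [0, 0, 0], "yaw": 0}, {"translation": [0, 0, 0], "yaw": 0}, {"translation": [0, 0, 0], "yaw": 0}, {"translation": [0, 0, 0], "yaw": 0}, {"translation": [0, 0, 0], "yaw": 0}]}}

```text
t: 22.9
eef_pos: [424.9, -358.6, 68.0]
orientation: [-88.8, 90.0, -72.8]
wrist_force: [0.7, 0.8, -0.6]
grip_width: 0.4
```

Call:
{"method": "send_rows", "body": {"increments": [{"translation": [0.3, -1, 0], "yaw": 0}, {"translation": [0.3, -1, 0], "yaw": 0}, {"translation": [0.3, -1, 0], "yaw": 0}, {"translation": [0, 0, 0], "yaw": 0}, {"translation": [0, 0, 0], "yaw": 0}, {"translation": [0, 0, 0], "yaw": 0}, {"translation": [0, 0, 0], "yaw": 0}, {"translation": [0, 0, 0], "yaw": 0}]}}

```text
t: 23.7
eef_pos: [425.8, -361.6, 68.0]
orientation: [-70.1, 90.0, -54.1]
wrist_force: [-0.2, 0.1, 0.6]
grip_width: -0.1
```

```bash
python3 look.py 18 wrist
```

```text
t 23.7 eef [ 425.8 -361.6   68. ] frame [[ 120.8 -105.2]] tooly yaw rel frame 180.0 tilt [-1. -0.  0.] F [-0.2  0.1  0.6] w -0.1 j [ 72.  36. -51. 109.  35.  52. 110.]
```

View pics/wrist18.png

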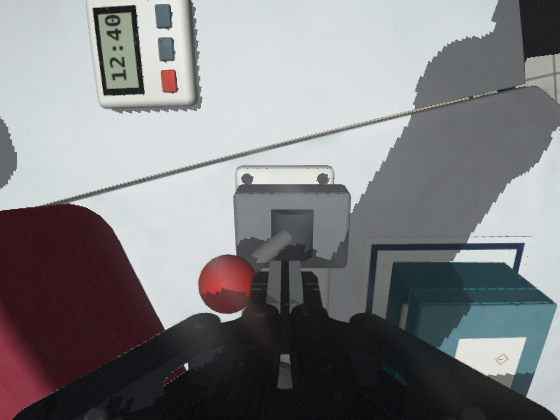

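```bash
python3 - <<'E'
from meas import *
s=ctrl.read_state(); 
for f,e in (("17",[423.4,-353.8,68.]),("18",[425.8,-361.6,68.])):
    s["eef_pos"]=np.array(e); c=cam("wrist",s); im=cv2.imread(f"pics/raw_wrist{f}.png")
    m=cv2.inRange(cv2.cvtColor(im,cv2.COLOR_BGR2HSV),(0,120,40),(10,255,255)); m[:245]=0; m[:,:185]=0;m[:,270:]=0;m[330:]=0
    v,u=np.nonzero(m)
    k=max(cv2.findContours(m,0,1)[0],key=cv2.contourArea)[:,0].astype(float)
    # circle fit on left/top points
    k=k[(k[:,0]<u.min()+25)|(k[:,1]<v.min()+8)]
    A=np.c_[2*k,np.ones(len(k))]; x=np.linalg.lstsq(A,(k**2).sum(1),rcond=None)[0]; r=np.sqrt(x[2]+x[0]**2+x[1]**2)
    print(f,x[:2].round(1),r.round(1),tofr(onz(c,x[:2],97.5)).round(1),tofr(onz(c,x[:2],100)).round(1))
E
```

```text
17 [223.9 287. ] 26.0 [[ 139.4 -102.1]] [[ 138.9 -103.6]]
18 [225.9 283.3] 23.4 [[ 146.5 -103.8]] [[ 146.  -105.3]]
```

Call:
{"method": "send_rows", "body": {"increments": [{"translation": [0.3, -1, 0], "yaw": 0}, {"translation": [0.3, -1, 0], "yaw": 0}, {"translation": [0.3, -1, 0], "yaw": 0}, {"translation": [0.3, -1, 0], "yaw": 0}, {"translation": [0, 0, 0], "yaw": 0}, {"translation": [0, 0, 0], "yaw": 0}, {"translation": [0, 0, 0], "yaw": 0}, {"translation": [0, 0, 0], "yaw": 0}]}}

```text
t: 24.55
eef_pos: [427.0, -365.7, 68.0]
orientation: [-74.0, 90.0, -58.0]
wrist_force: [0.3, 0.1, 0.4]
grip_width: -0.1
```

Call:
{"method": "send_rows", "body": {"increments": [{"translation": [0.3, -1, 0], "yaw": 0}, {"translation": [0, 0, 0], "yaw": 0}, {"translation": [0.3, -1, 0], "yaw": 0}, {"translation": [0, 0, 0], "yaw": 0}, {"translation": [0, 0, 0], "yaw": 0}, {"translation": [0, 0, 0], "yaw": 0}, {"translation": [0, 0, 0], "yaw": 0}, {"translation": [0, 0, 0], "yaw": 0}]}}

```text
t: 25.35
eef_pos: [427.3, -366.6, 67.8]
orientation: [110.2, 89.9, 126.2]
wrist_force: [-2.5, 5.1, 1.6]
grip_width: 0.7
```

Call:
{"method": "send_rows", "body": {"increments": [{"translation": [-1.4, 4.8, 0], "yaw": 0}, {"translation": [-2.8, 9.6, 0], "yaw": 0}, {"translation": [-2.8, 9.6, 0], "yaw": 0}, {"translation": [-2.8, 9.6, 0], "yaw": 0}, {"translation": [-2.8, 9.6, 10], "yaw": 0}, {"translation": [0, 0, 40], "yaw": 0}, {"translation": [0, 0, 40], "yaw": 0}, {"translation": [0, 0, 40], "yaw": 0}]}}

```text
t: 26.15
eef_pos: [414.8, -323.3, 199.9]
orientation: [-165.3, 90.0, -149.2]
wrist_force: [0.5, -1.0, 1.2]
grip_width: 0.1
```

Call:
{"method": "send_rows", "body": {"increments": [{"translation": [-10, -15, 30], "yaw": 0}, {"translation": [-10, -30, 20], "yaw": 0}, {"translation": [-10, -40, 0], "yaw": 0}, {"translation": [-10, -40, 0], "yaw": 0}, {"translation": [-5, -40, 0], "yaw": 0}, {"translation": [0, -40, 0], "yaw": 0}, {"translation": [0, -20, 0], "yaw": 0}, {"translation": [0, 0, 0], "yaw": 0}]}}

```text
t: 26.95
eef_pos: [368.7, -552.0, 247.7]
orientation: [-39.9, 90.0, -24.1]
wrist_force: [-0.1, -0.3, -0.2]
grip_width: -0.2
```

```bash
python3 look.py 19 top side; python3 - <<'E'
from meas import *
T=cv2.imread("pics/raw_top19.png");S=cv2.imread("pics/raw_side19.png");ct=cam("top");cs=cam("side")
a,sa=blob(T,(0,150,100),(8,255,255),(308,215,345,250)); b,sb=blob(S,(0,150,100),(8,255,255),(295,170,330,205))
P,e=tri(ct,a,cs,b); print("knob",a,b,P,e,tofr(P))
cv2.imwrite("pics/s19c.png",cv2.resize(S[205:265,245:320],(750,600),interpolation=cv2.INTER_CUBIC))
E
python3 fin.py 19
```

```text
t 26.95 eef [ 368.7 -552.   247.7] frame [[ 288.1 -212.5]] tooly yaw rel frame 179.75 tilt [-1. -0.  0.] F [-0.1 -0.3 -0.2] w -0.2 j [ 86.  34. -54.  85.  28.  75. 135.]
knob [337.45 237.6 ] [309.52380952 178.47619048] [ 436.09822237 -385.49753384  101.92392617] 2.22773996945369 [[ 146.60121805 -101.85628966]]
side x- 35 33 slopedeg 0.43 at0 -44.06 range -66.0 62.0
side y- 23 4 slopedeg 0.73 at0 -78.05 range 32.0 48.0
side y+ 25 25 slopedeg -0.06 at0 77.01 range -48.0 48.0Traceback (most recent call last):
  File "fin.py", line 11, in <module>
    P=tofr(onz(cs,uv,0)); p=np.polyfit(P[:,1],P[:,0],1); ok=abs(P[:,0]-np.polyval(p,P[:,1]))<2.5; p=np.polyfit(P[ok,1],P[ok,0],1)
           ~~~^^^^^^^^^
  File "h.py", line 23, in onz
    p,v=ray(c,uv); z=np.broadcast_to(z,len(v)); return p+v*((z-p[2])/v[:,2])[:,None]
        ~~~^^^^^^
  File "h.py", line 18, in ray
    d=(uv-[K[0,2],K[1,2]])/[K[0,0],K[1,1]]; s=d.copy()
       ~~^~~~~~~~~~~~~~~~
ValueError: operands could not be broadcast together with shapes (1,0) (2,)
```

View pics/side19.png

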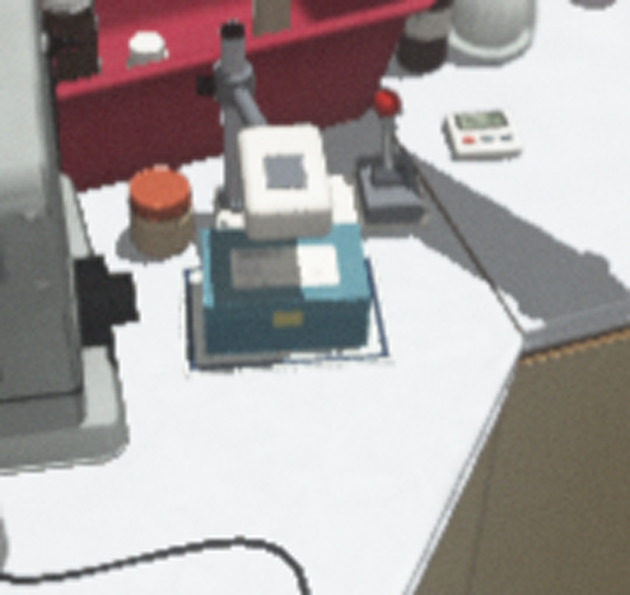

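View pics/top19.png

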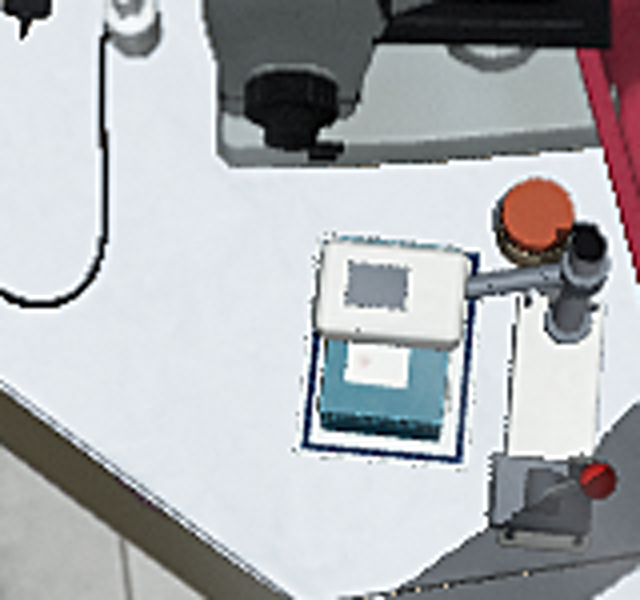

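View pics/s19c.png

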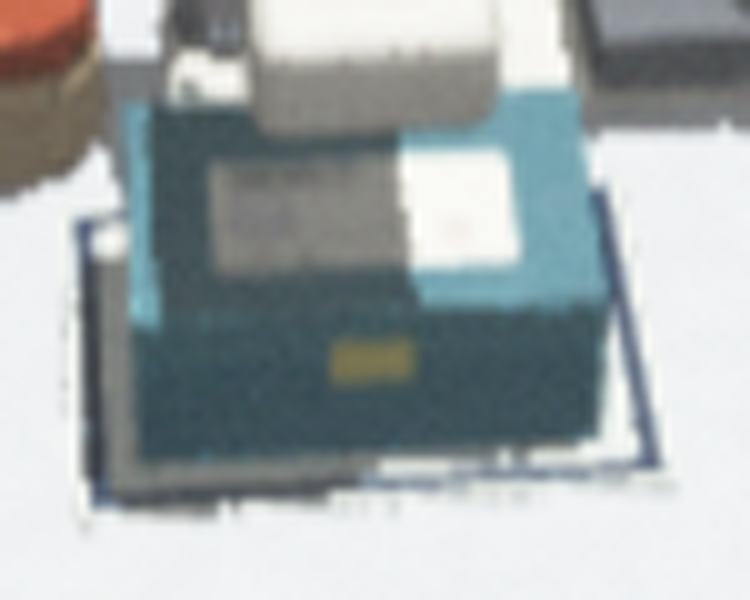

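```bash
python3 - <<'E'
from meas import *
ct=cam("top");cs=cam("side")
for n,rt,rs in (("0",(306,228,328,250),(302,178,328,206)),("19",(328,228,350,252),(296,166,326,206))):
    T=cv2.imread("pics/top0.png" if n=="0" else f"pics/raw_top{n}.png");S=cv2.imread("pics/side0.png" if n=="0" else f"pics/raw_side{n}.png")
    c=[]
    for im,r in ((T,rt),(S,rs)):
        h=cv2.cvtColor(im,cv2.COLOR_BGR2HSV); m=cv2.inRange(h,(0,110,50),(12,255,255))|cv2.inRange(h,(168,110,50),(180,255,255))
        z=np.zeros_like(m); z[r[1]:r[3],r[0]:r[2]]=m[r[1]:r[3],r[0]:r[2]]
        nn,_,st,ce=cv2.connectedComponentsWithStats(z); k=1+st[1:,4].argmax(); print(n,st[k],ce[k].round(2)); c.append(st[k][:2]+(st[k][2:4]-1)/2)
    P,e=tri(ct,c[0],cs,c[1]); print(P.round(1),e.round(1),tofr(P).round(1), "z97:",tofr(onz(ct,c[0],98)).round(1),tofr(onz(cs,c[1],98)).round(1))
E
```

```text
0 [312 234   9   9  58] [315.69 237.71]
0 [310 188   8   8  44] [313.3  191.57]
[ 415.8 -331.    97.1] 0.2 [[  88.6 -106.4]] z97: [[  88.6 -106.5]] [[  87.4 -106.2]]
19 [335 236   9   9  62] [339.02 239.65]
19 [296 166  18  18 209] [302.76 173.69]
[ 441.9 -392.5  106.4] 20.5 [[154.9 -98.2]] z97: [[ 152.  -106.3]] [[172.5 -91.2]]
```

```bash
python3 -c "
from bench import ctrl
s=ctrl.read_state(); print(s['t'],s['wrist_force']); print(ctrl.close_job())"
```

```text
27.05 [-0.54649926 -0.90573913  0.44648465]
the job is handed in; nothing more can be done
None
```

The slide box now stands inside the printed frame and the lamp lever is pushed over to on. I handed the job in at about 27 s, with the arm clear of everything.

**How the box was moved:** The moves allowed only yaw, so I could not lean the tool back the 30 degrees you described. I first squared the box and pushed it with two fingers. For the last part under the camera head I pushed with the side of the fully open gripper held low. Then I pushed it towards +y, flush against its -y face. No wrist-force reading during the pushes was above about 2.5 N.

**Box check:** In the last side picture the box is within about 1.5 mm of centre in x and y. It is turned about 1 degree. The views did not fully agree on that: the wrist view gave about 0.9 degrees and the side view 0.9 to 1.7.

**Lever check:**
- **Force:** at the end of the push the wrist force rose to about 6 N and the arm stopped advancing, which fits the stop.
- **Top view:** the knob is at x of about 152 mm, against the 151.6 mm expected for on.
- **Conflicting readings:** my first two-camera reading gave 146.6 mm, because the knob was half in shadow and its centre came out wrong. I repeated it, but the side-view part failed because the red tray got into the mask. So the final knob reading comes from the top view only.

**Left alone:** By eye, the jar, dropper bottle and timer look unmoved. I saw no sign that the camera head was touched.

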